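# Clear the pile from the bench onto the storage mats

## Task

Someone has piled a sanding block, a power adapter and two capacitors on top of each other on the speaker bench. Take the pile apart one thing at a time from the top down, and set each thing flat on the middle of its own storage mat (the mat whose coloured patch has its colour and outline), lying lengthwise along the patch as its outline shows. Both capacitors go first, in either order, then the adapter, then the sanding block; leave the wax tin and the roll of masking tape where they stand.

Things in the scene. Friction and masses are not known exactly. Their poses are not given: they have to be found in the camera images.
- cap_blue_mid (a point): Blue film capacitor. A solid body 34 mm long and 20 mm thick, lying on its side, with a thin wire lead at each end (84 mm over the leads). The point is the centre of the body, 10.5 mm above its underside; its y axis runs along the body and the leads, z is up. It starts on top of the power adapter near one end of it, its leads across the adapter; the two capacitors lie side by side about 58 mm apart, either one at either end. It does not roll; mass about 20 g.
- cap_yellow_mid (a point): Yellow film capacitor. A solid body 34 mm long and 20 mm thick, lying on its side, with a thin wire lead at each end (84 mm over the leads). The point is the centre of the body, 10.5 mm above its underside; its y axis runs along the body and the leads, z is up. It starts on top of the power adapter near one end of it, its leads across the adapter; the two capacitors lie side by side about 58 mm apart, either one at either end. It does not roll; mass about 20 g.
- power_adapter_mid (a point): Black power adapter, a plain block 90 x 50 x 32 mm without cable, that starts lying crosswise on the sanding block. The point is its centre, 16 mm above its underside; its x axis runs its long way (90 mm), y across its 50 mm width, z is up.
- block_mid (a point): Brown sanding block, 63 x 105 x 34 mm, at the bottom of the pile, flat on the bench. The point is its centre, 17 mm above its underside; its y axis runs its long way (105 mm), x across its 63 mm width, z is up.
- pad_blue_top (a point): Storage mat of the blue capacitor, with a small blue patch (52 x 36 mm, with two narrow blue strips for the leads). (140 x 94 x 3 mm white mat with a small rivet in each corner, fixed to the bench but lying somewhere else at each start) The point is the centre of its upper face; its x axis runs the long way of the mat and of the patch, z is up.
- pad_yellow_top (a point): Storage mat of the yellow capacitor, with a small yellow patch (52 x 36 mm, with two narrow yellow strips for the leads). (140 x 94 x 3 mm white mat with a small rivet in each corner, fixed to the bench but lying somewhere else at each start) The point is the centre of its upper face; its x axis runs the long way of the mat and of the patch, z is up.
- pad_adapter_top (a point): Storage mat of the power adapter, with a black patch (106 x 66 mm). (140 x 94 x 3 mm white mat with a small rivet in each corner, fixed to the bench but lying somewhere else at each start) The point is the centre of its upper face; its x axis runs the long way of the mat and of the patch, z is up.
- pad_block_top (a point): Storage mat of the sanding block, with a brown patch (121 x 79 mm). (140 x 94 x 3 mm white mat with a small rivet in each corner, fixed to the bench but lying somewhere else at each start) The point is the centre of its upper face; its x axis runs the long way of the mat and of the patch, z is up.
- wax_mid (a point): Round tan tin of wax with a black lid, 67 mm across and 64 mm high, loose. The point is its centre, 32 mm above the bench. It is a bystander and must stay where it is.
- masking_mid (a point): Roll of cream masking tape lying flat, 100 mm across and 25 mm high, loose. The point is its centre. It is a bystander and must stay where it is.
Not all that is in view belongs to the job. Leave any green or yellow look-alike of the part that bears power_adapter_mid alone.

How it is judged:
On the way, in this order (a step that is already met when the one before it is completed fails the run):
1. Both capacitors lie released on their own mats while the adapter still lies on the sanding block (horizontal distance between cap_blue_mid and pad_blue_top below 0.015 m and angle between the y axis of cap_blue_mid and the x axis of pad_blue_top, either way round below 0.26 rad and z of cap_blue_mid in the frame of pad_blue_top between 0.0055 and 0.0155 m and angle between each of cap_blue_mid, cap_yellow_mid's own z axis and vertical below 0.15 rad and linear speed of each of cap_blue, cap_yellow below 0.02 m/s and angular speed of each of cap_blue, cap_yellow below 0.2 rad/s and horizontal distance between cap_yellow_mid and pad_yellow_top below 0.015 m and angle between the y axis of cap_yellow_mid and the x axis of pad_yellow_top, either way round below 0.26 rad and z of cap_yellow_mid in the frame of pad_yellow_top between 0.0055 and 0.0155 m and contact force between the fingers and cap_blue below 0.1 N and contact force between the fingers and cap_yellow below 0.1 N and horizontal distance between power_adapter_mid and block_mid below 0.04 m and z of power_adapter_mid in the frame of block_mid above 0.028 m), for 0.2 s.
2. The power adapter lies released on its own mat (horizontal distance between power_adapter_mid and pad_adapter_top below 0.015 m and angle between the x axis of power_adapter_mid and the x axis of pad_adapter_top, either way round below 0.26 rad and z of power_adapter_mid in the frame of pad_adapter_top between 0.011 and 0.021 m and angle between power_adapter_mid's own z axis and vertical below 0.15 rad and linear speed of power_adapter below 0.02 m/s and angular speed of power_adapter below 0.2 rad/s and contact force between the fingers and power_adapter below 0.1 N), for 0.2 s.
At the end, for the whole second after the job is handed in: Each of the four things rests on its own mat, flat (within 0.15 rad; centre within 5 mm of its resting height), its centre within 15 mm of the mat's centre and its long axis within 0.26 rad of the mat's long axis (either way round), released and at rest (horizontal distance between cap_blue_mid and pad_blue_top below 0.015 m and angle between the y axis of cap_blue_mid and the x axis of pad_blue_top, either way round below 0.26 rad and z of cap_blue_mid in the frame of pad_blue_top between 0.0055 and 0.0155 m and angle between each of cap_blue_mid, cap_yellow_mid, power_adapter_mid, block_mid's own z axis and vertical below 0.15 rad and linear speed of each of cap_blue, cap_yellow, power_adapter, block below 0.02 m/s and angular speed of each of cap_blue, cap_yellow, power_adapter, block below 0.2 rad/s and horizontal distance between cap_yellow_mid and pad_yellow_top below 0.015 m and angle between the y axis of cap_yellow_mid and the x axis of pad_yellow_top, either way round below 0.26 rad and z of cap_yellow_mid in the frame of pad_yellow_top between 0.0055 and 0.0155 m and horizontal distance between power_adapter_mid and pad_adapter_top below 0.015 m and angle between the x axis of power_adapter_mid and the x axis of pad_adapter_top, either way round below 0.26 rad and z of power_adapter_mid in the frame of pad_adapter_top between 0.011 and 0.021 m and horizontal distance between block_mid and pad_block_top below 0.015 m and angle between the y axis of block_mid and the x axis of pad_block_top, either way round below 0.26 rad and z of block_mid in the frame of pad_block_top between 0.012 and 0.022 m); the robot touches nothing.
It fails at once if The wax tin is moved more than 30 mm (distance of wax_mid from where it was at the start of the episode above 0.03 m).
It fails at once if The roll of masking tape is moved more than 30 mm (distance of masking_mid from where it was at the start of the episode above 0.03 m).
It also fails if it takes over 106 s, if anything falls off the work surface, if the arm or the gripper's body presses on something with over 40 N, if the wrist force passes 120 N, or if a joint passes its speed limit or range.

## Robot

A 7-joint arm with a two-finger parallel gripper is mounted at the origin on the work surface; the furniture and walls round the work are solid. World frame = base frame: x ahead of the robot, y to its left, z up, the work surface at z = 0. Lengths are in m, angles in rad, forces in N, time in s.
With the tool pointing down it reaches from about 0.4 to 0.85 m from the base axis. Payload 10.4 kg.
Tool frame: the origin (TCP) lies midway between the tips of the shut fingers; the grasp point (between the pads) lies 19 mm behind it; y points along the fingers, x is the direction in which the jaws open and shut, and the axes are right-handed (so a half turn about y gives the same grasp; the last joint's range is limited). The gripper opens to 87 mm and grips with 3 to 60 N. Pads are 19 mm wide; open, the fingers measure 117 mm over their backs; the gripper's body (75 mm by 190 mm) begins 51 mm behind the grasp point.
Start: joints at [1.321, 0.332, -0.065, 1.46, 0.022, 1.35, -0.088], TCP at [0.141, -0.609, 0.2] pointing down, gripper open.
Joint ranges: [-2.6, 2.6], [-0.5, 2.12], [-1.47, 1.34], [0.16, 2.42], [-1.27, 4.41], [0.06, 2.06], [-2.6, 2.6]. Speed limits (rad/s): [2.22, 2.22, 2.79, 2.79, 3.14, 3.14, 3.14].

## Interface

Orientations are given as a unit quaternion [x, y, z, w].
In Python, from bench import * gives the robot as it stands.
- The arm moves only by the tool jog_arm, never from a script. Its argument "commands" is a list of rows, each an object with "translation": the shift along the world's x, y, z in mm, a list of three; "twist": the turn about the world's z in rad. A call has 1 to 20 rows; each row shifts and turns the commanded pose from where the row before left it; what a row does not reach is not made up. A row lasts 1/10 s, in which the tool goes at most 50 mm and 8.59 degrees, less where a joint would pass 70% of its speed; a pose out of reach is approached as far as the arm can. A call is refused whole if a number of a shift passes 50 or a number of a turn 0.15, either way. A call with a gripper value outside its range is refused whole. "grip" is the closure, from 0 (fully open) to 1 (shut), set as the call begins (left out, the last holds). The fingers move at their own pace and stop on an object; "grip_force" is the grip in N (left out, the last holds). Time passes only in rows, so rows that do not move let the fingers close. It gives the time, the measured TCP pose, the force and the opening at its end, in the units of the state.
- read_state(): the state, without advancing time (a new reading comes with each control period).
- camera(name): name is "side" or "top"; returns a dict with "img" (420x560x3 uint8, red, green, blue), "fx", "fy", "cx", "cy" (pixels), "dist" ([k1, k2, p1, p2, k3] as OpenCV has them; the pictures are not rectified), "cam_to_world" (4x4, takes a point from camera to world coordinates). Camera axes: x right, y down, z forward; pixel columns grow to the right and rows downward; lengths in m; the calibration is good to about 2 mm. A picture is of the moment at which its call begins. There is no depth.
- close_job(): hands the job in, once; it reports no verdict.
The state is a dict: "time": time; "joint_positions": joint angles; "joint_vel": joint speeds; "joint_torque": joint torques, N m; "ee_pos": TCP position; "eef_rot": TCP orientation; "ft_force": force on the tool from outside, world axes, zero at the start; "torque": the same for the moment, N m; "width": finger opening in m.
Only numpy, scipy, OpenCV 4.12 (cv2) and the standard library are available. Lean on these libraries where they do the work, as an engineer would, in place of code of your own. Each camera call takes 0.05 s, during which the arm holds its last target.

## Working session

There is one attempt and no reset: what is moved stays moved. The work goes in short steps, Python scripts to look and compute and a tool call to move; the robot and the scene stay as the last step left them, time stands still between calls to the robot, and variables do not carry over. Pictures are saved under pics/ and viewed, and the job is handed in when it is done.

Besides the shell and the picture viewer there is one more tool, called after "Request:" as name(argument=value, ...) on one line, values as JSON. jog_arm: Moves the arm, as the interface text tells. Its arguments: {"type":"object","properties":{"commands":{"type":"array"},"grip":{"type":"number"},"grip_force":{"type":"number"}},"required":["commands"]}

```bash
ls; mkdir -p pics; python3 - <<'E'
from bench import *
import cv2,pickle
s=read_state(); print(s)
for n in("side","top"):
    c=camera(n); pickle.dump(c,open(f"{n}.pkl","wb"))
    print(n,c["fx"],c["fy"],c["cx"],c["cy"],c["dist"],c["cam_to_world"])
    cv2.imwrite(f"pics/{n}0.png",c["img"][:,:,::-1])
E
```

```text
pics
{'time': 0.0, 'joint_positions': array([ 1.32140001,  0.3328596 , -0.06469132,  1.46096402,  0.0215993 ,
        1.34987871, -0.08850166]), 'joint_vel': array([ 0.00105721,  0.00083959,  0.00175158, -0.00040682, -0.00112452,
       -0.0007588 ,  0.00193191]), 'joint_torque': array([-7.56738191e-04, -6.23245811e+01,  2.45333748e-02, -3.89902675e+01,
       -6.12583570e-02,  3.96425917e-02,  1.50664137e-04]), 'ee_pos': array([ 0.14042834, -0.60858577,  0.19915076]), 'eef_rot': array([-0.55307662,  0.4406136 , -0.43980189,  0.55366074]), 'ft_force': array([0.16772546, 0.20119772, 0.02195044]), 'torque': array([ 0.03711599, -0.01350347,  0.02469137]), 'width': 0.08715139923881944}
side 399.4779871778446 399.4779871778446 278.9832487280866 206.15303172514533 [-0.07355353  0.          0.          0.          0.        ] [[-0.99173978  0.09599489 -0.08507164  0.64689631]
 [ 0.12665636  0.62815822 -0.7677079   0.7243788 ]
 [-0.02025758 -0.77214133 -0.63512786  0.68561287]
 [ 0.          0.          0.          1.        ]]
top 486.91621046199896 486.91621046199896 279.1651619542913 208.32533655289694 [-0.14761014  0.          0.          0.          0.        ] [[ 6.62454233e-03 -9.94900871e-01  1.00639811e-01  4.54335307e-01]
 [-9.99976870e-01 -6.74600959e-03 -8.66672097e-04 -2.51793703e-02]
 [ 1.54116995e-03 -1.00631742e-01 -9.94922548e-01  1.23975212e+00]
 [ 0.00000000e+00  0.00000000e+00  0.00000000e+00  1.00000000e+00]]
```

View pics/top0.png

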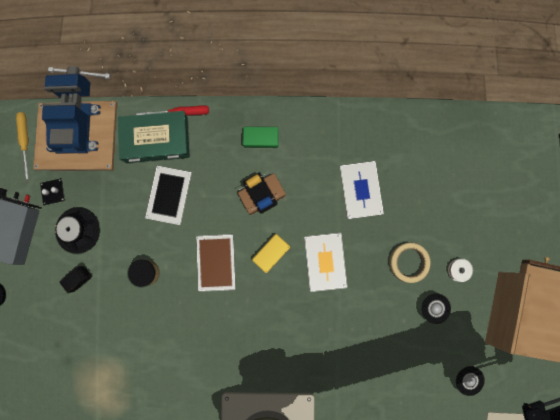

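View pics/side0.png

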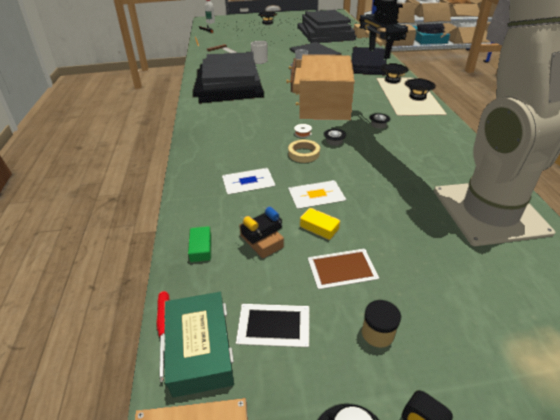

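The top view shows the pile at about (262,192). The mats are blue at (362,190), yellow at (326,262), black at (169,195) and brown at (215,263). The wax tin is at (143,272) and the tape at (410,262). The green (260,137) and yellow (271,253) blocks are look-alikes, which I'll leave alone.

```bash
cat > h.py <<'E'
import numpy as np,cv2,pickle
def rays(c,uv):
    K=np.array([[c["fx"],0,c["cx"]],[0,c["fy"],c["cy"]],[0,0,1]])
    p=cv2.undistortPoints(np.array(uv,float).reshape(-1,1,2),K,np.array(c["dist"])).reshape(-1,2)
    T=np.array(c["cam_to_world"]); d=np.c_[p,np.ones(len(p))]@T[:3,:3].T
    return T[:3,3],d
def onplane(c,uv,z):
    o,d=rays(c,uv); return o+d*((z-o[2])/d[:,2])[:,None]
def two(c1,u1,c2,u2):
    o1,d1=rays(c1,[u1]);o2,d2=rays(c2,[u2]);d1=d1[0]/np.linalg.norm(d1);d2=d2[0]/np.linalg.norm(d2)
    t=np.linalg.lstsq(np.c_[d1,-d2],o2-o1,rcond=None)[0]
    a=o1+t[0]*d1;b=o2+t[1]*d2
    return (a+b)/2,np.linalg.norm(a-b)
def proj(c,P):
    T=np.linalg.inv(c["cam_to_world"]);K=np.array([[c["fx"],0,c["cx"]],[0,c["fy"],c["cy"]],[0,0,1]])
    return cv2.projectPoints(np.array(P,float).reshape(-1,1,3),cv2.Rodrigues(T[:3,:3])[0],T[:3,3],K,np.array(c["dist"]))[0].reshape(-1,2)
def rect(c,m,z):
    "biggest blob -> contour on plane z -> min area rect: centre, lengths, yaw of long axis"
    n,l,st,ce=cv2.connectedComponentsWithStats(m.astype(np.uint8))
    k=1+np.argmax(st[1:,4]); cn=max(cv2.findContours((l==k).astype(np.uint8),0,1)[0],key=cv2.contourArea).reshape(-1,2)
    w=onplane(c,cn,z)[:,:2]; r=cv2.minAreaRect((w*1000).astype(np.float32)); b=cv2.boxPoints(r)
    e=[b[1]-b[0],b[2]-b[1]];L=[np.linalg.norm(x) for x in e];v=e[int(np.argmax(L))]
    return np.array(r[0])/1000,sorted(L)[::-1],np.arctan2(v[1],v[0])%np.pi,ce[k],st[k,4]
E
python3 - <<'E'
from h import *
for n,(x0,y0,x1,y1) in dict(top=(225,165,300,221),side=(220,195,300,260)).items():
    c=pickle.load(open(n+".pkl","rb"));cv2.imwrite(f"pics/{n}_pile.png",cv2.resize(c["img"][y0:y1,x0:x1,::-1],None,fx=9,fy=9,interpolation=cv2.INTER_NEAREST))
c=pickle.load(open("top.pkl","rb"));
hsv=cv2.cvtColor(c["img"],cv2.COLOR_RGB2HSV).astype(int);H,S,V=[hsv[...,i] for i in range(3)]
def win(m,b): q=np.zeros(m.shape,bool);q[b[1]:b[3],b[0]:b[2]]=1;return m&q
for n,b in dict(blue=(330,150,395,228),yellow=(295,225,355,300),adapter=(140,160,195,230),block=(190,225,242,300)).items():
    print(n,rect(c,win((S<60)&(V>130),b) ,0.003)); 
for n,b,m in [("adp_patch",(150,172,188,220),V<60),("blockpatch",(195,232,237,295),(S>90)&(H<20)),("bluepatch",(335,155,390,225),(H>100)&(H<130)&(S>120)),("yelpatch",(300,230,350,295),(H>10)&(H<35)&(S>120))]:
    print(n,rect(c,win(m,b),0.003))
E
```

```text
blue (array([ 0.62990283, -0.23755644]), [np.float32(140.62941), np.float32(94.94714)], np.float32(0.14042017), array([361.24052133, 189.63921801]), np.int32(1688))
yellow (array([ 0.44433841, -0.1443452 ]), [np.float32(142.50052), np.float32(96.30448)], np.float32(0.10825278), array([325.36791924, 261.84240045]), np.int32(1783))
adapter (array([0.61268689, 0.26066339]), [np.float32(140.91086), np.float32(95.33371)], np.float32(2.9550388), array([168.57623554, 195.32492114]), np.int32(951))
block (array([0.44066348, 0.1347153 ]), [np.float32(142.19247), np.float32(94.513916)], np.float32(0.05645486), array([215.82325581, 262.56744186]), np.int32(645))
adp_patch (array([0.61290961, 0.26170309]), [np.float32(101.522964), np.float32(62.02547)], np.float32(2.9548712), array([167.66738895, 194.67930661]), np.int32(923))
blockpatch (array([0.44080725, 0.13512244]), [np.float32(117.60342), np.float32(75.304344)], np.float32(0.05929655), array([215.13911143, 262.34450109]), np.int32(1373))
bluepatch (array([ 0.62986768, -0.23814395]), [np.float32(50.22161), np.float32(31.736828)], np.float32(0.15175751), array([361.52608696, 189.16521739]), np.int32(230))
yelpatch (array([ 0.44487006, -0.14453586]), [np.float32(53.062527), np.float32(33.023945)], np.float32(0.0009961164), array([325.46124031, 261.65891473]), np.int32(258))
```

```bash
python3 - <<'E'
from h import *
c=pickle.load(open("top.pkl","rb"));s=pickle.load(open("side.pkl","rb"))
print(proj(c,[[0.141,-0.609,0.2]]),proj(s,[[0.141,-0.609,0.2],[0,0,0]]))
E
```

```text
[[539.49049815 396.93312683]] [[377.06568924  59.84121347]
 [489.54834353 210.73523079]]
```

View pile.

View pics/top_pile.png

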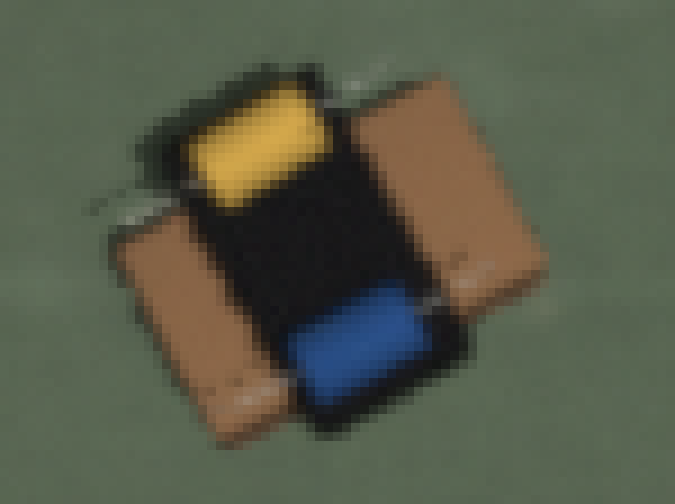

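View pics/side_pile.png

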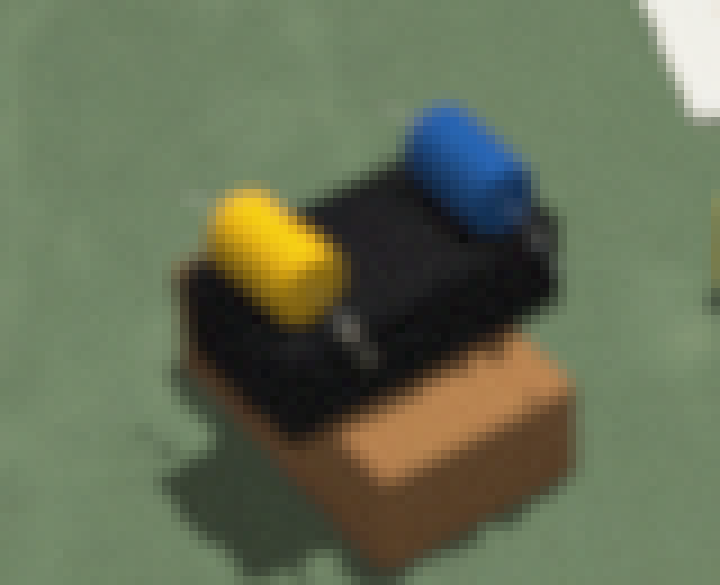

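Both views show yellow at the upper (+x) end of the adapter and blue at the lower end. Each has its leads across the adapter, and the adapter lies crosswise on the block. Next I'll measure the pile.

```bash
python3 - <<'E'
from h import *
c=pickle.load(open("top.pkl","rb"));s=pickle.load(open("side.pkl","rb"))
def masks(c,b):
    hsv=cv2.cvtColor(c["img"],cv2.COLOR_RGB2HSV).astype(int);H,S,V=[hsv[...,i] for i in range(3)]
    q=np.zeros(H.shape,bool);q[b[1]:b[3],b[0]:b[2]]=1
    return q&(H>100)&(H<125)&(S>130)&(V>60), q&(H>17)&(H<35)&(S>120)&(V>90), q&(V<50)
mb,my,mk=masks(c,(230,170,292,218));sb,sy,sk=masks(s,(236,200,292,250))
for n,m,m2 in(("blue",mb,sb),("yellow",my,sy)):
    r=rect(c,m,.0765);r2=rect(s,m2,.0765);print(n,r,"side",r2[0],r2[3],r2[4]);print(two(c,r[3],s,r2[3]))
hsv=cv2.cvtColor(c["img"],cv2.COLOR_RGB2HSV).astype(int);H,S,V=[hsv[...,i] for i in range(3)]
q=np.zeros(H.shape,bool);q[170:218,230:292]=1
adp=q&((V<50)|mb|my); print("adapter",rect(c,cv2.morphologyEx(adp.astype(np.uint8),cv2.MORPH_OPEN,np.ones((3,3)))>0,.066))
br=q&(H<17)&(S>80)
print("block",rect(c,cv2.morphologyEx((br|adp).astype(np.uint8),cv2.MORPH_OPEN,np.ones((3,3)))>0,.034))
n,l,st,ce=cv2.connectedComponentsWithStats(br.astype(np.uint8));pts=np.argwhere(np.isin(l,[k for k in range(1,n) if st[k,4]>50]))[:,::-1]
w=onplane(c,pts,.034)[:,:2]*1000
r=cv2.minAreaRect(w.astype(np.float32));print("block2",r)
# side edges: brown
# obstacles
for n,b,z in(("wax",(120,250,165,295),.064),("tape",(385,238,435,290),.0125)):
    q=np.zeros(H.shape,bool);q[b[1]:b[3],b[0]:b[2]]=1
    m=q&((V<50) if n=="wax" else ((H<35)&(S>60)&(V>120)));print(n,rect(c,m,z)[:3])
E
```

```text
blue (array([0.58560846, 0.0096317 ]), [np.float32(34.446426), np.float32(20.56168)], np.float32(2.044597), array([264.33064516, 202.66129032]), np.int32(124)) side [0.5863714  0.01199004] [271.51666667 213.43333333] 120
(array([0.58577724, 0.00961628, 0.0742859 ]), np.float64(0.00016148847349721826))
yellow (array([0.63859363, 0.03686214]), [np.float32(35.672558), np.float32(20.556492)], np.float32(2.1243095), array([253.15447154, 180.79674797]), np.int32(123)) side [0.63821307 0.03659104] [250.09333333 222.74      ] 150
(array([0.63842575, 0.03713997, 0.07623332]), np.float64(0.00013350482078940322))
adapter (array([0.6107171 , 0.02172231]), [np.float32(87.75676), np.float32(48.710606)], np.float32(0.5362973), array([259.62376238, 193.01320132]), np.int32(606))
block (array([0.61658691, 0.02046625]), [np.float32(104.24734), np.float32(90.03838)], np.float32(2.099359), array([260.8379983 , 192.89652248]), np.int32(1179))
block2 ((612.910400390625, 18.182205200195312), (65.40647888183594, 104.03831481933594), 28.91712760925293)
wax (array([0.41432462, 0.30858023]), [np.float32(65.48282), np.float32(64.76964)], np.float32(0.021782544))
tape (array([ 0.44264682, -0.36084195]), [np.float32(101.395195), np.float32(98.89277)], np.float32(1.5647931))
```

```bash
python3 - <<'E'
from h import *
from bench import *
from scipy.spatial.transform import Rotation as R
c=pickle.load(open("top.pkl","rb"));s=pickle.load(open("side.pkl","rb"))
print(onplane(s,[[301,112],[350,117],[352,59]],0),[onplane(s,[[350,70],[302,60]],z)[:,:2].round(3).tolist() for z in(.1,.15,.2)])
print(onplane(c,[[516,262],[500,352]],.15), onplane(c,[[516,262],[488,347]],.0))
st=read_state();m=R.from_quat(st["eef_rot"]).as_matrix();print(m.round(3),np.arctan2(m[1,0],m[0,0]))
cv2.imwrite("pics/box.png",cv2.resize(s["img"][0:140,240:480,::-1],None,fx=3,fy=3))
E
```

```text
[[ 0.40091632 -0.65056167  0.        ]
 [ 0.22848752 -0.58105333  0.        ]
 [ 0.05172102 -1.18844713  0.        ]] [[[0.181, -0.787], [0.349, -0.932]], [[0.221, -0.658], [0.375, -0.791]], [[0.261, -0.529], [0.4, -0.649]]]
[[ 0.44325577 -0.57585622  0.15      ]
 [ 0.23703837 -0.53444164  0.15      ]] [[ 0.44173071 -0.65165468  0.        ]
 [ 0.22146228 -0.57097105  0.        ]]
[[ 0.225 -0.     0.974]
 [-0.974  0.001  0.225]
 [-0.001 -1.    -0.   ]] -1.3440206028784492
```

View pics/box.png

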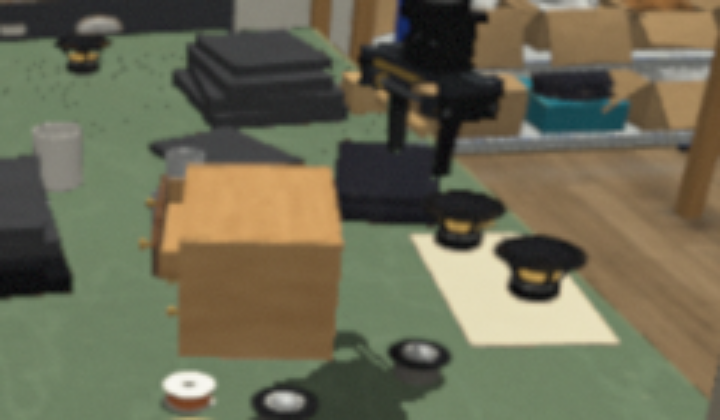

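Request:
jog_arm(commands=[{"translation": [0, 0, 40], "twist": 0}, {"translation": [0, 0, 40], "twist": 0}, {"translation": [0, 0, 40], "twist": 0}, {"translation": [0, 0, 40], "twist": 0}, {"translation": [0, 0, 0], "twist": 0}, {"translation": [30, 41, 0], "twist": 0.12}, {"translation": [30, 41, 0], "twist": 0.12}, {"translation": [30, 41, 0], "twist": 0.12}, {"translation": [30, 41, 0], "twist": 0.12}, {"translation": [30, 41, 0], "twist": 0.12}, {"translation": [30, 41, 0], "twist": 0.12}, {"translation": [30, 41, 0], "twist": 0.12}, {"translation": [30, 41, 0], "twist": 0.12}, {"translation": [30, 41, 0], "twist": 0.12}, {"translation": [30, 41, 0], "twist": 0.12}, {"translation": [30, 41, 0], "twist": 0.12}, {"translation": [30, 41, 0], "twist": 0.12}, {"translation": [30, 41, 0], "twist": 0.12}, {"translation": [30, 41, 0], "twist": 0.12}, {"translation": [26, 44, 0], "twist": 0.12}], grip=0.48, grip_force=8)

```text
time: 2.1
ee_pos: [0.5803, 0.0001, 0.3593]
eef_rot: [-0.688, -0.161, 0.161, 0.689]
ft_force: [0.5, -1.4, -0.1]
width: 0.0454
```

```bash
cat > d.py <<'E'
import sys
from bench import *
import numpy as np
from scipy.spatial.transform import Rotation as R
s=read_state();m=R.from_quat(s["eef_rot"]).as_matrix();y=np.arctan2(m[1,0],m[0,0])
print("t",round(s["time"],2),"pos",s["ee_pos"].round(4),"yaw",y.round(3),"tilt",np.arccos(-m[2,1]).round(3),"j7",s["joint_positions"][6].round(2),"w",s["width"].round(4),"f",s["ft_force"].round(2))
a=list(map(float,sys.argv[1:]))
if a:
    print("delta mm",((np.array(a[:3])-s["ee_pos"])*1000).round(1),"twist",((a[3]-y+np.pi/2)%np.pi-np.pi/2).round(3))
E
python3 d.py 0.5857 0.0098 0.0695 0.505
```

```text
Traceback (most recent call last):
  File "d.py", line 6, in <module>
    print("t",round(s["time"],2),"pos",s["ee_pos"].round(4),"yaw",y.round(3),"tilt",np.arccos(-m[2,1]).round(3),"j7",s["joint_positions"][6].round(2),"w",s["width"].round(4),"f",s["ft_force"].round(2))
                                                                                                                                                          ^^^^^^^^^^^^^^^^
AttributeError: 'float' object has no attribute 'round'
```

```bash
sed -i 's/s\["width"\].round(4)/round(s["width"],4)/' d.py; python3 d.py 0.5857 0.0098 0.0695 0.505
```

```text
t 2.1 pos [5.803e-01 1.000e-04 3.593e-01] yaw 0.46 tilt 0.001 j7 0.25 w 0.0454 f [ 0.45 -1.41 -0.11]
delta mm [   5.4    9.7 -289.8] twist 0.045
```

Request:
jog_arm(commands=[{"translation": [0, 0, 0], "twist": 0.05}, {"translation": [0, 0, -40], "twist": 0}, {"translation": [0, 0, -40], "twist": 0}, {"translation": [0, 0, -40], "twist": 0}, {"translation": [0, 0, -40], "twist": 0}, {"translation": [0, 0, -40], "twist": 0}, {"translation": [0, 0, -40], "twist": 0}, {"translation": [0, 0, -10], "twist": 0}, {"translation": [0, 0, 0], "twist": 0}, {"translation": [0, 0, 0], "twist": 0}])

```text
time: 3.1
ee_pos: [0.5804, -0.0008, 0.1118]
eef_rot: [0.685, 0.178, -0.176, -0.684]
ft_force: [-0.5, 0.1, 1.2]
width: 0.0455
```

```bash
python3 d.py 0.5857 0.0098 0.0695 0.505; python3 - <<'E'
from h import *
from bench import *
for n,(x0,y0,x1,y1) in dict(top=(225,160,305,220),side=(210,180,310,260)).items():
    c=camera(n);cv2.imwrite(f"pics/{n}1.png",cv2.resize(c["img"][y0:y1,x0:x1,::-1],None,fx=6,fy=6))
E
```

```text
t 3.1 pos [ 0.5804 -0.0008  0.1118] yaw 0.506 tilt 0.002 j7 0.22 w 0.0455 f [-0.5   0.1   1.16]
delta mm [  5.3  10.6 -42.3] twist -0.001
```

View pics/side1.png

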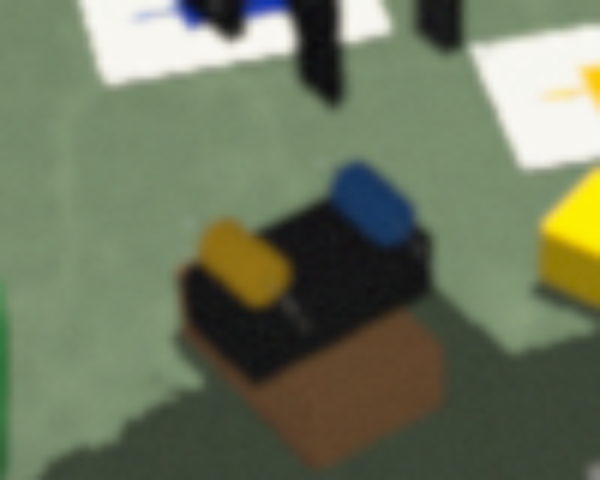

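The side view shows both fingers clear above the blue capacitor. I'll correct xy, then descend.

Request:
jog_arm(commands=[{"translation": [5.3, 10.6, 0], "twist": 0}, {"translation": [0, 0, -10], "twist": 0}, {"translation": [0, 0, 0], "twist": 0}, {"translation": [0, 0, 0], "twist": 0}])

```text
time: 3.6
ee_pos: [0.5843, 0.0096, 0.0995]
eef_rot: [-0.684, -0.177, 0.177, 0.685]
ft_force: [-1.0, -0.7, 0.4]
width: 0.045
```

```bash
python3 d.py 0.5857 0.0098 0.0695 0.505; python3 - <<'E'
from h import *
from bench import *
for n,(x0,y0,x1,y1) in dict(top=(225,160,305,220),side=(210,180,310,260)).items():
    c=camera(n);cv2.imwrite(f"pics/{n}2.png",cv2.resize(c["img"][y0:y1,x0:x1,::-1],None,fx=6,fy=6))
E
```

```text
t 3.6 pos [0.5843 0.0096 0.0995] yaw 0.506 tilt 0.001 j7 0.2 w 0.045 f [-1.01 -0.66  0.44]
delta mm [  1.4   0.2 -30. ] twist -0.001
```

View pics/side2.png

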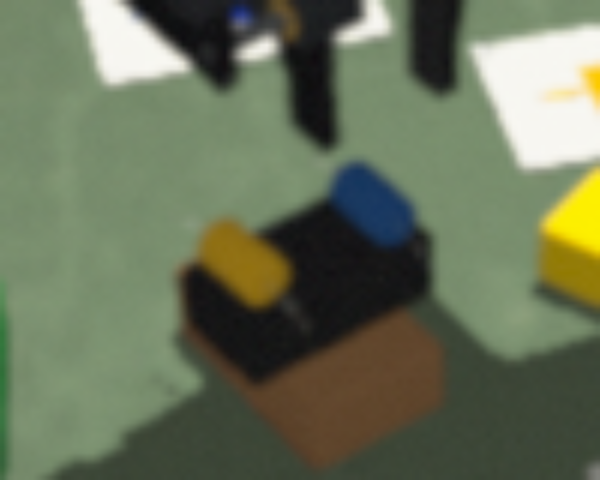

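```bash
python3 - <<'E'
from h import *
s=pickle.load(open("side.pkl","rb"))
p=np.array([.5843,.0096,.0995]);j=np.array([np.cos(.506),np.sin(.506),0])
print((proj(s,[p,p+j*.03,p-j*.03,[.5857,.0098,.0765]])-[210,180])*6)
E
```

```text
[[371.00275498 150.60190306]
 [306.89877867 181.09917072]
 [433.29276954 120.97092649]
 [369.3714161  196.61066206]]
```

View pics/top2.png

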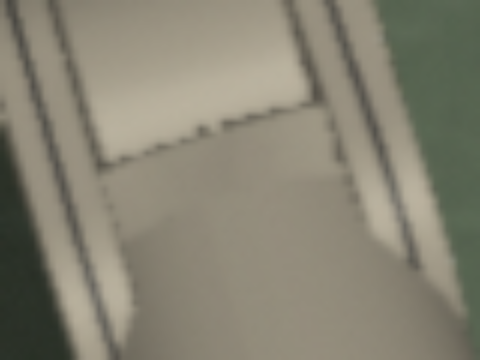

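The arm hides the pile from the top camera. The side view shows the open fingertips riding higher than the TCP, as with fingers that swing in an arc. I'll descend in stages.

Request:
jog_arm(commands=[{"translation": [1.4, 0, -10], "twist": 0}, {"translation": [0, 0, -10], "twist": 0}, {"translation": [0, 0, -5], "twist": 0}, {"translation": [0, 0, 0], "twist": 0}, {"translation": [0, 0, 0], "twist": 0}])

```text
time: 4.2
ee_pos: [0.586, 0.0096, 0.0749]
eef_rot: [-0.685, -0.177, 0.177, 0.685]
ft_force: [-0.7, 0.6, -0.1]
width: 0.0451
```

```bash
python3 d.py 0.5857 0.0098 0.0695 0.505; python3 - <<'E'
from h import *
from bench import *
for n,(x0,y0,x1,y1) in dict(side=(210,180,310,260)).items():
    c=camera(n);cv2.imwrite(f"pics/{n}3.png",cv2.resize(c["img"][y0:y1,x0:x1,::-1],None,fx=6,fy=6))
E
```

```text
t 4.2 pos [0.586  0.0096 0.0749] yaw 0.506 tilt 0.0 j7 0.18 w 0.0451 f [-0.68  0.58 -0.13]
delta mm [-0.3  0.2 -5.4] twist -0.001
```

View pics/side3.png

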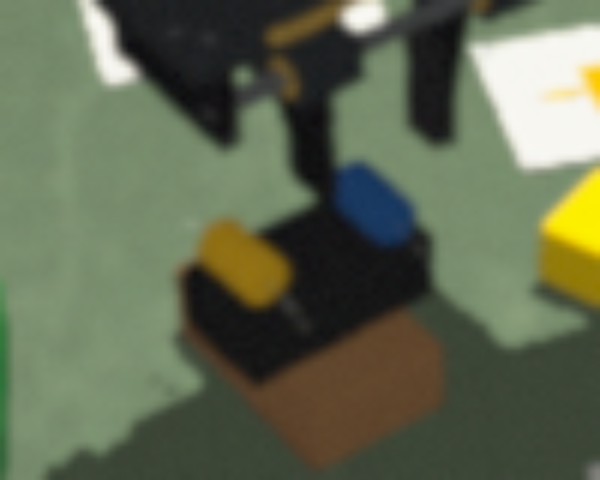

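Request:
jog_arm(commands=[{"translation": [0, 0, -5.5], "twist": 0}, {"translation": [0, 0, 0], "twist": 0}, {"translation": [0, 0, 0], "twist": 0}], grip=0.62)

```text
time: 4.55
ee_pos: [0.586, 0.0095, 0.0694]
eef_rot: [-0.685, -0.177, 0.177, 0.685]
ft_force: [0.1, 0.6, -0.5]
width: 0.0346
```

```bash
python3 d.py 0.5857 0.0098 0.0695 0.505; python3 - <<'E'
from h import *
from bench import *
for n,(x0,y0,x1,y1) in dict(side=(210,180,310,260)).items():
    c=camera(n);cv2.imwrite(f"pics/{n}4.png",cv2.resize(c["img"][y0:y1,x0:x1,::-1],None,fx=6,fy=6))
E
```

```text
t 4.55 pos [0.586  0.0095 0.0694] yaw 0.506 tilt 0.0 j7 0.18 w 0.0346 f [ 0.09  0.64 -0.54]
delta mm [-0.3  0.3  0.1] twist -0.001
```

View pics/side4.png

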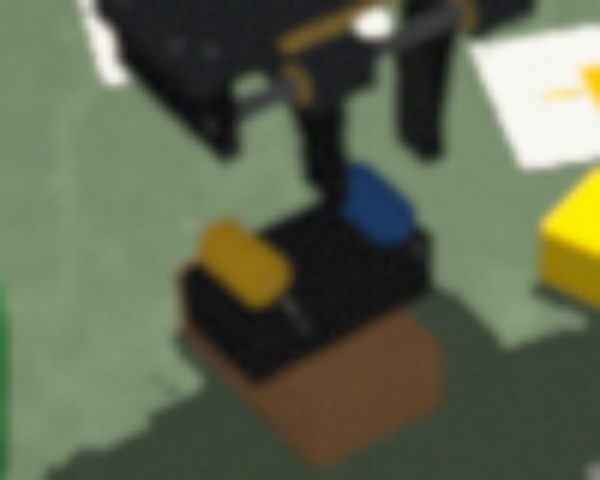

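Request:
jog_arm(commands=[{"translation": [0, 0, 0], "twist": 0}, {"translation": [0, 0, 0], "twist": 0}, {"translation": [0, 0, 0], "twist": 0}, {"translation": [0, 0, 0], "twist": 0}, {"translation": [0, 0, 0], "twist": 0}, {"translation": [0, 0, 0], "twist": 0}], grip=1.0)

```text
time: 5.2
ee_pos: [0.5861, 0.0095, 0.0695]
eef_rot: [-0.685, -0.177, 0.177, 0.685]
ft_force: [0.9, 0.4, -0.4]
width: 0.0015
```

```bash
python3 d.py 0.5857 0.0098 0.0695 0.505; python3 - <<'E'
from h import *
from bench import *
for n,(x0,y0,x1,y1) in dict(side=(210,180,310,260)).items():
    c=camera(n);cv2.imwrite(f"pics/{n}5.png",cv2.resize(c["img"][y0:y1,x0:x1,::-1],None,fx=6,fy=6))
E
```

```text
t 5.2 pos [0.5861 0.0095 0.0695] yaw 0.506 tilt 0.0 j7 0.18 w 0.0015 f [ 0.95  0.41 -0.36]
delta mm [-0.4  0.3  0. ] twist -0.001
```

View pics/side5.png

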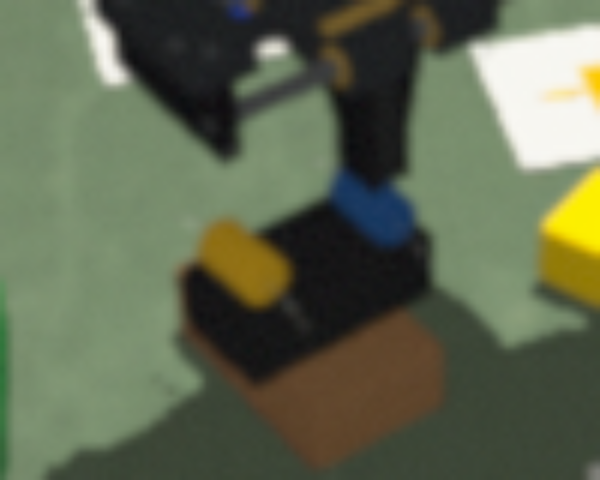

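The jaws closed on nothing (1.5 mm). In the picture the shut tips end at about (375,185) in the crop, just above the blue capacitor, which hasn't moved. I'll lift a little and measure how the tips really sit against the reported TCP.

Request:
jog_arm(commands=[{"translation": [0, 0, 25], "twist": 0}, {"translation": [0, 0, 25], "twist": 0}, {"translation": [0, 0, 0], "twist": 0}, {"translation": [0, 0, 0], "twist": 0}])

```text
time: 5.65
ee_pos: [0.5863, 0.0095, 0.1197]
eef_rot: [0.685, 0.177, -0.177, -0.684]
ft_force: [0.3, 0.4, -0.5]
width: 0.0005
```

```bash
python3 d.py; python3 - <<'E'
from h import *
from bench import *
s=read_state();p=s["ee_pos"]
c=camera("side");pickle.dump(c,open("side6.pkl","wb"))
x0,y0,x1,y1=240,150,300,210
im=cv2.resize(c["img"][y0:y1,x0:x1,::-1],None,fx=10,fy=10,interpolation=cv2.INTER_NEAREST)
for dz,col in((0,(0,0,255)),(.01,(0,255,255)),(.02,(255,255,0))):
    q=((proj(c,[p+[0,0,dz]])[0]-[x0,y0]+.5)*10).astype(int);print(dz,q);cv2.circle(im,tuple(map(int,q)),5,col,-1)
cv2.imwrite("pics/side6.png",im)
E
```

```text
t 5.65 pos [0.5863 0.0095 0.1197] yaw 0.506 tilt 0.001 j7 0.21 w 0.0005 f [ 0.32  0.41 -0.5 ]
0 [311 488]
0.01 [310 453]
0.02 [308 418]
```

View pics/side6.png

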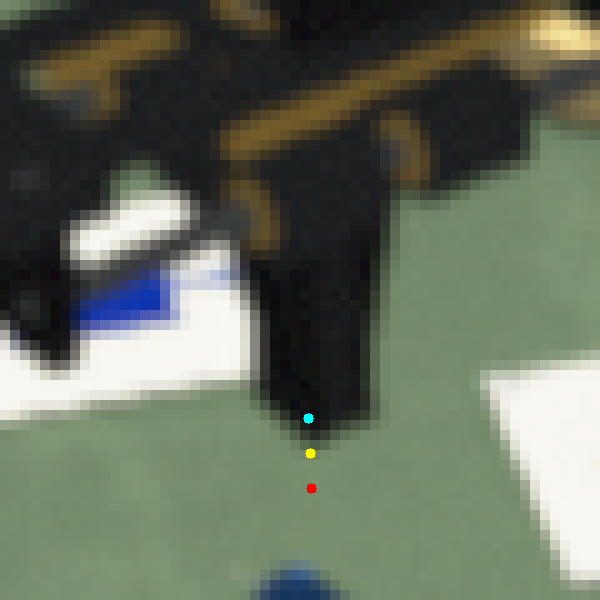

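The reported TCP projects about 20 mm below the visible tip. To tell a z offset from a y offset, I'll touch the bare bench gently with the shut fingers at a clear spot.

Request:
jog_arm(commands=[{"translation": [0, 0, 30], "twist": 0}, {"translation": [5, -40, 0], "twist": 0}, {"translation": [5, -40, 0], "twist": 0}, {"translation": [5, -45, 0], "twist": 0}, {"translation": [0, 0, 0], "twist": 0}, {"translation": [0, 0, -30], "twist": 0}, {"translation": [0, 0, -30], "twist": 0}, {"translation": [0, 0, -30], "twist": 0}, {"translation": [0, 0, -30], "twist": 0}, {"translation": [0, 0, 0], "twist": 0}, {"translation": [0, 0, 0], "twist": 0}])

```text
time: 6.8
ee_pos: [0.6006, -0.1151, 0.0293]
eef_rot: [-0.684, -0.177, 0.177, 0.685]
ft_force: [0.1, -0.1, 1.8]
width: 0.0006
```

```bash
python3 d.py; python3 - <<'E'
from h import *
from bench import *
s=read_state();p=s["ee_pos"]
c=camera("side")
u,v=proj(c,[p])[0].astype(int)
x0,y0=u-30,v-35
im=cv2.resize(c["img"][y0:y0+60,x0:x0+60,::-1],None,fx=10,fy=10,interpolation=cv2.INTER_NEAREST)
for dz,col in((0,(0,0,255)),(.01,(0,255,255)),(.02,(255,255,0))):
    q=((proj(c,[p+[0,0,dz]])[0]-[x0,y0]+.5)*10).astype(int);print(dz,q);cv2.circle(im,tuple(map(int,q)),5,col,-1)
cv2.imwrite("pics/side7.png",im)
E
```

```text
t 6.8 pos [ 0.6006 -0.1151  0.0293] yaw 0.506 tilt 0.002 j7 0.37 w 0.0006 f [ 0.15 -0.09  1.76]
0 [308 362]
0.01 [306 333]
0.02 [304 303]
```

View pics/side7.png

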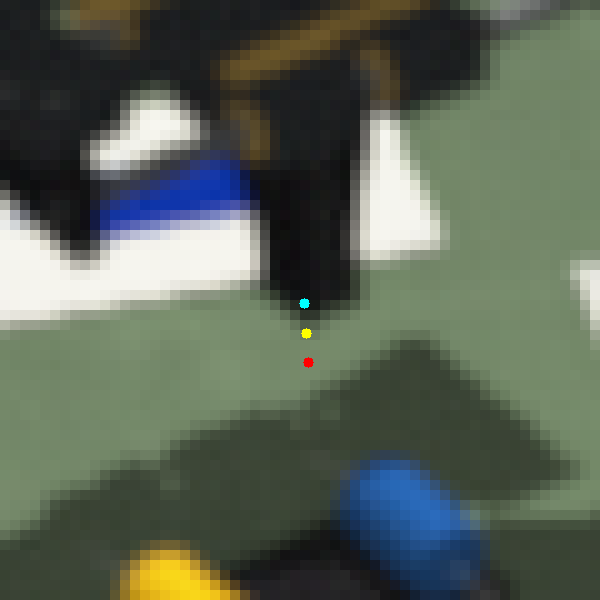

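Request:
jog_arm(commands=[{"translation": [0, 0, -6], "twist": 0}, {"translation": [0, 0, -6], "twist": 0}, {"translation": [0, 0, -4], "twist": 0}, {"translation": [0, 0, -3], "twist": 0}, {"translation": [0, 0, -2], "twist": 0}, {"translation": [0, 0, -2], "twist": 0}, {"translation": [0, 0, -2], "twist": 0}, {"translation": [0, 0, 0], "twist": 0}])

```text
time: 7.65
ee_pos: [0.6009, -0.1155, 0.0042]
eef_rot: [-0.685, -0.177, 0.177, 0.685]
ft_force: [0.3, -1.0, -0.5]
width: 0.0006
```

Request:
jog_arm(commands=[{"translation": [0, 0, -2], "twist": 0}, {"translation": [0, 0, -2], "twist": 0}, {"translation": [0, 0, -2], "twist": 0}, {"translation": [0, 0, 0], "twist": 0}])

```text
time: 8.05
ee_pos: [0.6008, -0.1154, -0.0019]
eef_rot: [-0.685, -0.177, 0.177, 0.685]
ft_force: [-0.0, -0.1, -0.8]
width: 0.0005
```

No contact at TCP z = −0.002, so there is a z offset. I'll keep going down in small steps.

Request:
jog_arm(commands=[{"translation": [0, 0, -3], "twist": 0}, {"translation": [0, 0, -3], "twist": 0}, {"translation": [0, 0, -2], "twist": 0}, {"translation": [0, 0, 0], "twist": 0}, {"translation": [0, 0, 0], "twist": 0}])

```text
time: 8.55
ee_pos: [0.601, -0.1154, -0.0096]
eef_rot: [-0.685, -0.177, 0.177, 0.685]
ft_force: [0.5, 0.4, -0.6]
width: 0.0005
```

Request:
jog_arm(commands=[{"translation": [0, 0, -2], "twist": 0}, {"translation": [0, 0, 0], "twist": 0}])

```text
time: 8.75
ee_pos: [0.6009, -0.1155, -0.0117]
eef_rot: [-0.685, -0.177, 0.177, 0.685]
ft_force: [0.5, -0.2, 0.5]
width: 0.0004
```

Request:
jog_arm(commands=[{"translation": [0, 0, -2], "twist": 0}, {"translation": [0, 0, 0], "twist": 0}])

```text
time: 8.95
ee_pos: [0.6009, -0.1155, -0.0138]
eef_rot: [-0.685, -0.177, 0.177, 0.685]
ft_force: [-1.0, 0.3, 0.0]
width: 0.0004
```

Request:
jog_arm(commands=[{"translation": [0, 0, -2], "twist": 0}, {"translation": [0, 0, 0], "twist": 0}])

```text
time: 9.15
ee_pos: [0.6009, -0.1155, -0.0158]
eef_rot: [-0.685, -0.177, 0.177, 0.685]
ft_force: [-0.5, 0.4, 0.8]
width: 0.0008
```

Request:
jog_arm(commands=[{"translation": [0, 0, -1], "twist": 0}, {"translation": [0, 0, 0], "twist": 0}])

```text
time: 9.35
ee_pos: [0.601, -0.1154, -0.0166]
eef_rot: [-0.685, -0.177, 0.177, 0.685]
ft_force: [0.0, -0.5, -0.5]
width: -0.0001
```

Request:
jog_arm(commands=[{"translation": [0, 0, -1], "twist": 0}, {"translation": [0, 0, 0], "twist": 0}])

```text
time: 9.55
ee_pos: [0.601, -0.1154, -0.0176]
eef_rot: [-0.685, -0.177, 0.177, 0.685]
ft_force: [-0.5, -0.4, -0.2]
width: 0.0006
```

Request:
jog_arm(commands=[{"translation": [0, 0, -1], "twist": 0}, {"translation": [0, 0, 0], "twist": 0}])

```text
time: 9.75
ee_pos: [0.601, -0.1154, -0.0187]
eef_rot: [-0.685, -0.177, 0.177, 0.685]
ft_force: [-0.1, 0.4, -0.2]
width: 0.0003
```

Request:
jog_arm(commands=[{"translation": [0, 0, -1], "twist": 0}, {"translation": [0, 0, 0], "twist": 0}])

```text
time: 9.95
ee_pos: [0.601, -0.1154, -0.0197]
eef_rot: [-0.685, -0.177, 0.177, 0.685]
ft_force: [-0.7, 0.2, -0.9]
width: 0.0008
```

Request:
jog_arm(commands=[{"translation": [0, 0, -1], "twist": 0}, {"translation": [0, 0, 0], "twist": 0}])

```text
time: 10.15
ee_pos: [0.601, -0.1154, -0.0207]
eef_rot: [-0.685, -0.177, 0.177, 0.685]
ft_force: [-0.0, -0.5, -0.8]
width: 0.0006
```

```bash
python3 d.py; python3 - <<'E'
from h import *
from bench import *
s=read_state();p=s["ee_pos"]
c=camera("side")
u,v=proj(c,[p])[0].astype(int)
x0,y0=u-30,v-35
im=cv2.resize(c["img"][y0:y0+60,x0:x0+60,::-1],None,fx=10,fy=10,interpolation=cv2.INTER_NEAREST)
for dz,col in((0,(0,0,255)),(.01,(0,255,255)),(.02,(255,255,0))):
    q=((proj(c,[p+[0,0,dz]])[0]-[x0,y0]+.5)*10).astype(int);print(dz,q);cv2.circle(im,tuple(map(int,q)),5,col,-1)
cv2.imwrite("pics/side8.png",im)
E
```

```text
t 10.15 pos [ 0.601  -0.1154 -0.0207] yaw 0.506 tilt 0.0 j7 0.34 w 0.0006 f [-0.04 -0.47 -0.79]
0 [305 355]
0.01 [303 327]
0.02 [302 299]
```

View pics/side8.png

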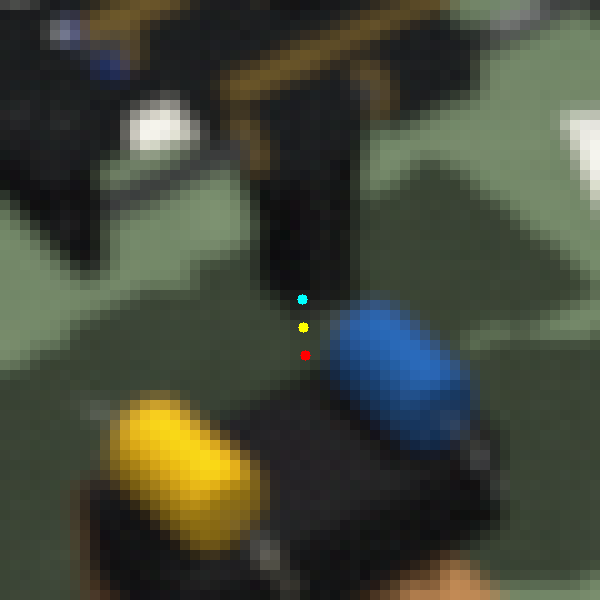

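Request:
jog_arm(commands=[{"translation": [0, 0, -1], "twist": 0}, {"translation": [0, 0, 0], "twist": 0}])

```text
time: 10.4
ee_pos: [0.601, -0.1155, -0.0217]
eef_rot: [-0.685, -0.177, 0.177, 0.685]
ft_force: [-0.3, -0.1, -0.8]
width: 0.0005
```

Request:
jog_arm(commands=[{"translation": [0, 0, -1], "twist": 0}, {"translation": [0, 0, 0], "twist": 0}])

```text
time: 10.6
ee_pos: [0.6011, -0.1155, -0.022]
eef_rot: [0.685, 0.177, -0.177, -0.685]
ft_force: [-3.1, 0.3, 5.2]
width: 0.0008
```

Request:
jog_arm(commands=[{"translation": [0, 0, -1], "twist": 0}, {"translation": [0, 0, 0], "twist": 0}])

```text
time: 10.8
ee_pos: [0.6012, -0.1155, -0.0221]
eef_rot: [0.685, 0.177, -0.177, -0.684]
ft_force: [-7.3, -0.1, 15.7]
width: 0.0005
```

Request:
jog_arm(commands=[{"translation": [0, 0, -1], "twist": 0}, {"translation": [0, 0, 0], "twist": 0}])

```text
time: 11.0
ee_pos: [0.6012, -0.1155, -0.0222]
eef_rot: [0.685, 0.177, -0.177, -0.684]
ft_force: [-11.7, 1.3, 25.7]
width: 0.0003
```

The bench touched at a reported z of −0.022, so the real tips sit 22 mm above the reported TCP and xy agrees. From here I'll use real tip z = reported + 22 mm. Now back to the blue capacitor.

Request:
jog_arm(commands=[{"translation": [0, 0, 30], "twist": 0}, {"translation": [0, 0, 40], "twist": 0}, {"translation": [0, 0, 40], "twist": 0}, {"translation": [0, 0, 40], "twist": 0}, {"translation": [-5, 40, 0], "twist": 0}, {"translation": [-5, 40, 0], "twist": 0}, {"translation": [-5, 45, 0], "twist": 0}, {"translation": [0, 0, -20], "twist": 0}, {"translation": [0, 0, -20], "twist": 0}, {"translation": [0, 0, 0], "twist": 0}, {"translation": [0, 0, 0], "twist": 0}], grip=0.48)

```text
time: 12.1
ee_pos: [0.586, 0.0094, 0.0857]
eef_rot: [-0.685, -0.177, 0.177, 0.685]
ft_force: [1.1, -0.6, 0.2]
width: 0.045
```

```bash
python3 d.py .5857 .0098 .047 .505
```

```text
t 12.1 pos [0.586  0.0094 0.0857] yaw 0.506 tilt 0.0 j7 0.19 w 0.045 f [ 1.11 -0.56  0.24]
delta mm [ -0.3   0.4 -38.7] twist -0.001
```

Request:
jog_arm(commands=[{"translation": [0, 0, -15], "twist": 0}, {"translation": [0, 0, -10], "twist": 0}, {"translation": [0, 0, -5], "twist": 0}, {"translation": [0, 0, -5], "twist": 0}, {"translation": [0, 0, -3.5], "twist": 0}, {"translation": [0, 0, 0], "twist": 0}, {"translation": [0, 0, 0], "twist": 0}])

```text
time: 12.8
ee_pos: [0.5862, 0.0096, 0.0472]
eef_rot: [-0.685, -0.177, 0.177, 0.685]
ft_force: [0.4, 0.1, 0.2]
width: 0.0456
```

Request:
jog_arm(commands=[{"translation": [0, 0, 0], "twist": 0}, {"translation": [0, 0, 0], "twist": 0}, {"translation": [0, 0, 0], "twist": 0}, {"translation": [0, 0, 0], "twist": 0}, {"translation": [0, 0, 0], "twist": 0}], grip=1.0)

```text
time: 13.3
ee_pos: [0.5861, 0.0096, 0.0471]
eef_rot: [0.685, 0.177, -0.177, -0.685]
ft_force: [-0.5, -0.0, 1.0]
width: 0.0208
```

```bash
python3 d.py; cat > v.py <<'E'
import sys
from h import *
from bench import *
n,nm,x0,y0,x1,y1,f=sys.argv[1],sys.argv[2],*map(int,sys.argv[3:8])
c=camera(n);pickle.dump(c,open(n+"_now.pkl","wb"));cv2.imwrite(f"pics/{nm}.png",cv2.resize(c["img"][y0:y1,x0:x1,::-1],None,fx=f,fy=f))
E
python3 v.py side side9 210 180 310 260 6
```

```text
t 13.3 pos [0.5861 0.0096 0.0471] yaw 0.506 tilt 0.0 j7 0.16 w 0.0208 f [-0.45 -0.02  0.97]
```

View pics/side9.png

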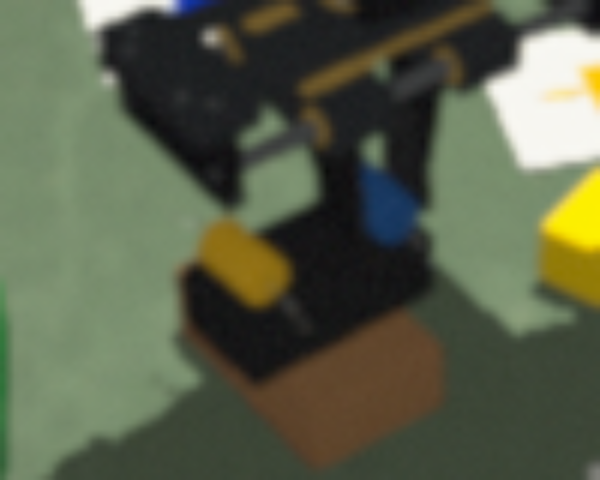

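The grip holds the blue capacitor at 20.8 mm. Lifting and carrying it to the blue mat.

Request:
jog_arm(commands=[{"translation": [0, 0, 10], "twist": 0}, {"translation": [0, 0, 30], "twist": 0}, {"translation": [0, 0, 40], "twist": 0}, {"translation": [4, -25, 0], "twist": 0.12}, {"translation": [4, -25, 0], "twist": 0.12}, {"translation": [4, -25, 0], "twist": 0.12}, {"translation": [4, -25, 0], "twist": 0.12}, {"translation": [4, -25, 0], "twist": 0.12}, {"translation": [4, -25, 0], "twist": 0.12}, {"translation": [4, -25, 0], "twist": 0.12}, {"translation": [4, -25, 0], "twist": 0.12}, {"translation": [4, -25, 0], "twist": 0.12}, {"translation": [8, -22, 0], "twist": 0.12}, {"translation": [0, 0, 0], "twist": 0}, {"translation": [0, 0, 0], "twist": 0}])

```text
time: 14.85
ee_pos: [0.63, -0.2375, 0.1272]
eef_rot: [0.465, 0.532, -0.532, -0.466]
ft_force: [-0.4, 0.6, -0.2]
width: 0.0209
```

```bash
python3 d.py .6299 -.2378 -.0155 1.711; python3 v.py side side10 190 120 320 220 5
```

```text
t 14.85 pos [ 0.63   -0.2375  0.1272] yaw 1.704 tilt 0.001 j7 1.71 w 0.0209 f [-0.45  0.55 -0.2 ]
delta mm [-1.000e-01 -3.000e-01 -1.427e+02] twist 0.007
```

View pics/side10.png

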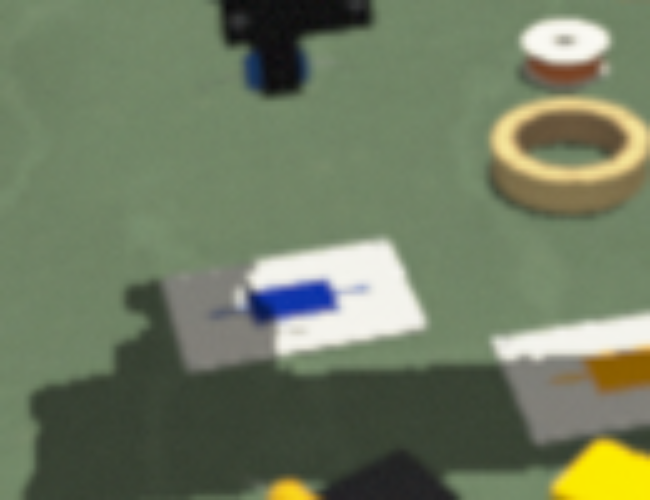

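The capacitor is held level between the fingers above the mat. Lowering it.

Request:
jog_arm(commands=[{"translation": [0, 0, -40], "twist": 0.007}, {"translation": [0, 0, -40], "twist": 0}, {"translation": [0, 0, -30], "twist": 0}, {"translation": [0, 0, -15], "twist": 0}, {"translation": [0, 0, -9], "twist": 0}, {"translation": [0, 0, -4], "twist": 0}, {"translation": [0, 0, -2.5], "twist": 0}, {"translation": [0, 0, 0], "twist": 0}, {"translation": [0, 0, 0], "twist": 0}])

```text
time: 15.8
ee_pos: [0.6307, -0.2376, -0.0125]
eef_rot: [0.464, 0.534, -0.534, -0.463]
ft_force: [-0.3, 0.3, -0.6]
width: 0.0205
```

```bash
python3 d.py .6299 -.2378 -.0155 1.711; python3 v.py side side11 190 120 320 220 5
```

```text
t 15.8 pos [ 0.6307 -0.2376 -0.0125] yaw 1.713 tilt 0.001 j7 1.66 w 0.0205 f [-0.25  0.3  -0.61]
delta mm [-0.8 -0.2 -3. ] twist -0.002
```

View pics/side11.png

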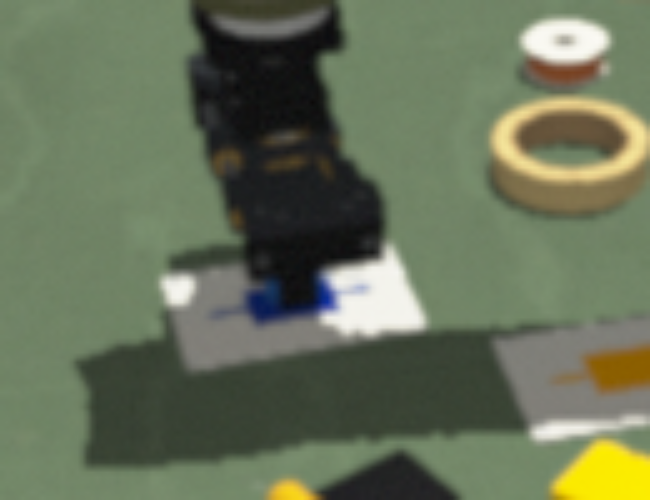

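Request:
jog_arm(commands=[{"translation": [-0.8, 0, -2], "twist": 0}, {"translation": [0, 0, -1], "twist": 0}, {"translation": [0, 0, 0], "twist": 0}])

```text
time: 16.15
ee_pos: [0.6292, -0.2375, -0.0163]
eef_rot: [-0.463, -0.534, 0.534, 0.463]
ft_force: [-2.6, -0.0, 2.0]
width: 0.021
```

Request:
jog_arm(commands=[{"translation": [0, 0, 0], "twist": 0}, {"translation": [0, 0, 0], "twist": 0}, {"translation": [0, 0, 0], "twist": 0}, {"translation": [0, 0, 0], "twist": 0}, {"translation": [0, 0, 5], "twist": 0}, {"translation": [0, 0, 15], "twist": 0}, {"translation": [0, 0, 30], "twist": 0}, {"translation": [0, 0, 40], "twist": 0}, {"translation": [0, 0, 40], "twist": 0}, {"translation": [0, 0, 0], "twist": 0}], grip=0.48)

```text
time: 17.15
ee_pos: [0.6326, -0.2376, 0.1213]
eef_rot: [0.466, 0.536, -0.533, -0.46]
ft_force: [0.2, 0.0, 0.2]
width: 0.0456
```

```bash
python3 d.py .638 .037 .047 .505; python3 v.py side side12 190 120 320 220 5
```

```text
t 17.15 pos [ 0.6326 -0.2376  0.1213] yaw 1.713 tilt 0.01 j7 1.72 w 0.0456 f [0.17 0.03 0.2 ]
delta mm [  5.4 274.6 -74.3] twist -1.208
```

View pics/side12.png

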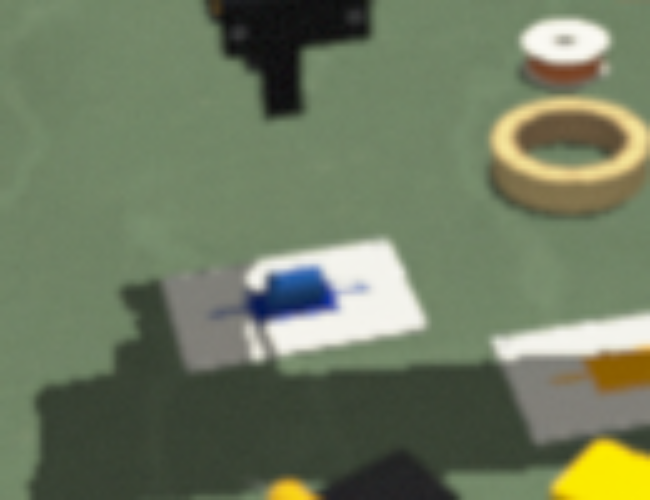

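The blue capacitor lies on its patch. Next is yellow; I'll check blue from the top once the arm is clear.

Request:
jog_arm(commands=[{"translation": [0, 25, 0], "twist": -0.12}, {"translation": [0, 25, 0], "twist": -0.12}, {"translation": [0, 25, 0], "twist": -0.12}, {"translation": [0, 25, 0], "twist": -0.12}, {"translation": [0, 25, 0], "twist": -0.12}, {"translation": [0, 25, 0], "twist": -0.12}, {"translation": [0, 25, 0], "twist": -0.12}, {"translation": [0, 25, 0], "twist": -0.12}, {"translation": [0, 25, 0], "twist": -0.12}, {"translation": [0, 25, 0], "twist": -0.12}, {"translation": [6, 24, 0], "twist": 0}, {"translation": [0, 0, 0], "twist": 0}, {"translation": [0, 0, 0], "twist": 0}])

```text
time: 18.5
ee_pos: [0.6349, 0.0369, 0.1132]
eef_rot: [-0.684, -0.18, 0.18, 0.684]
ft_force: [0.1, -0.5, 0.5]
width: 0.0456
```

```bash
python3 d.py .6384 .037 .047 .505; python3 v.py side side13 210 180 310 260 6; python3 - <<'E'
from h import *
from bench import *
c=camera("top");hsv=cv2.cvtColor(c["img"],cv2.COLOR_RGB2HSV).astype(int)
x0,y0,x1,y1=330,150,400,230
cv2.imwrite("pics/top13.png",cv2.resize(c["img"][y0:y1,x0:x1,::-1],None,fx=7,fy=7,interpolation=cv2.INTER_NEAREST))
E
```

```text
t 18.5 pos [0.6349 0.0369 0.1132] yaw 0.515 tilt 0.001 j7 0.16 w 0.0456 f [ 0.13 -0.48  0.51]
delta mm [  3.5   0.1 -66.2] twist -0.01
```

View pics/top13.png

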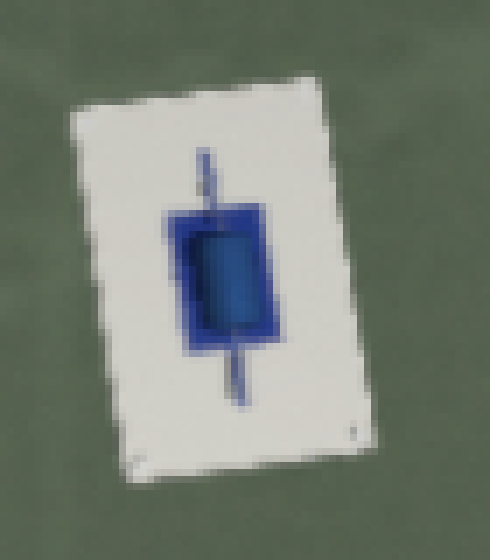

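View pics/side13.png

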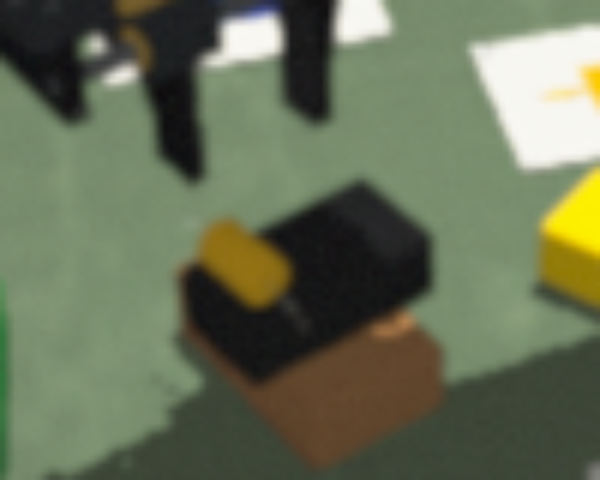

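The top view shows blue centred and aligned on its patch, and yellow is untouched on the adapter. Picking yellow now.

Request:
jog_arm(commands=[{"translation": [3.5, 0, 0], "twist": -0.01}, {"translation": [0, 0, -20], "twist": 0}, {"translation": [0, 0, -20], "twist": 0}, {"translation": [0, 0, -10], "twist": 0}, {"translation": [0, 0, -6], "twist": 0}, {"translation": [0, 0, 0], "twist": 0}, {"translation": [0, 0, 0], "twist": 0}])

```text
time: 19.3
ee_pos: [0.6392, 0.0366, 0.0582]
eef_rot: [0.685, 0.176, -0.176, -0.685]
ft_force: [0.5, 0.6, 0.6]
width: 0.0453
```

```bash
python3 d.py .6384 .037 .047 .505
```

```text
t 19.3 pos [0.6392 0.0366 0.0582] yaw 0.503 tilt 0.001 j7 0.12 w 0.0453 f [0.53 0.57 0.64]
delta mm [ -0.8   0.4 -11.2] twist 0.002
```

Request:
jog_arm(commands=[{"translation": [-0.8, 0.4, -5], "twist": 0}, {"translation": [0, 0, -6], "twist": 0}, {"translation": [0, 0, 0], "twist": 0}, {"translation": [0, 0, 0], "twist": 0}])

```text
time: 19.7
ee_pos: [0.6379, 0.037, 0.0463]
eef_rot: [-0.685, -0.176, 0.176, 0.685]
ft_force: [-0.1, 0.9, 0.1]
width: 0.0455
```

Request:
jog_arm(commands=[{"translation": [0, 0, 0], "twist": 0}, {"translation": [0, 0, 0], "twist": 0}, {"translation": [0, 0, 0], "twist": 0}, {"translation": [0, 0, 0], "twist": 0}, {"translation": [0, 0, 0], "twist": 0}], grip=1.0)

```text
time: 20.2
ee_pos: [0.6381, 0.0369, 0.0466]
eef_rot: [0.685, 0.176, -0.176, -0.685]
ft_force: [-0.3, -0.1, 0.8]
width: 0.0209
```

```bash
python3 d.py .4444 -.1444 -.0155 1.679
```

```text
t 20.2 pos [0.6381 0.0369 0.0466] yaw 0.503 tilt 0.0 j7 0.12 w 0.0209 f [-0.29 -0.1   0.82]
delta mm [-193.7 -181.3  -62.1] twist 1.176
```

Request:
jog_arm(commands=[{"translation": [0, 0, 10], "twist": 0}, {"translation": [0, 0, 30], "twist": 0}, {"translation": [0, 0, 40], "twist": 0}, {"translation": [-19, -18, 0], "twist": 0.117}, {"translation": [-19, -18, 0], "twist": 0.117}, {"translation": [-19, -18, 0], "twist": 0.117}, {"translation": [-19, -18, 0], "twist": 0.117}, {"translation": [-19, -18, 0], "twist": 0.117}, {"translation": [-19, -18, 0], "twist": 0.117}, {"translation": [-19, -18, 0], "twist": 0.117}, {"translation": [-19, -18, 0], "twist": 0.117}, {"translation": [-19, -18, 0], "twist": 0.117}, {"translation": [-23, -19, 0], "twist": 0.123}, {"translation": [0, 0, -40], "twist": 0}, {"translation": [0, 0, -40], "twist": 0}, {"translation": [0, 0, -30], "twist": 0}, {"translation": [0, 0, 0], "twist": 0}, {"translation": [0, 0, 0], "twist": 0}])

```text
time: 22.0
ee_pos: [0.4445, -0.1437, 0.0175]
eef_rot: [0.472, 0.527, -0.526, -0.472]
ft_force: [-0.1, 0.4, 0.7]
width: 0.0206
```

```bash
python3 d.py .4444 -.1444 -.0155 1.679;python3 v.py side side14 260 140 380 240 6
```

```text
t 22.0 pos [ 0.4445 -0.1437  0.0175] yaw 1.68 tilt 0.001 j7 1.68 w 0.0206 f [-0.06  0.39  0.71]
delta mm [ -0.1  -0.7 -33. ] twist -0.001
```

View pics/side14.png

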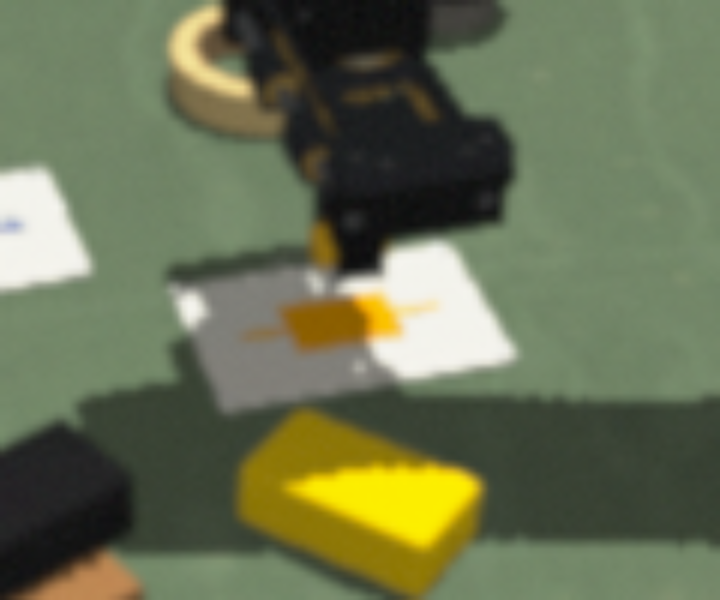

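```bash
python3 - <<'E'
from h import *
c=pickle.load(open("side_now.pkl","rb"))
p=np.array([.4445,-.1437,.0175+.022-.0026+.0105]);d=np.array([np.cos(.109),np.sin(.109),0])
for t in(-.017,0,.017,.022,.027): print(t,(proj(c,[p+d*t])[0]-[260,140])*6)
E
```

```text
-0.017 [377.50712961 233.1083641 ]
0 [341.9284709  238.75899375]
0.017 [306.13826969 244.44734757]
0.022 [295.57174002 246.12754005]
0.027 [284.98711288 247.81097075]
```

The yellow body's left end is at column 312 in the crop, against 306 expected, so it is centred well enough. Lowering it.

Request:
jog_arm(commands=[{"translation": [0, -0.7, -15], "twist": 0}, {"translation": [0, 0, -10], "twist": 0}, {"translation": [0, 0, -4], "twist": 0}, {"translation": [0, 0, -2], "twist": 0}, {"translation": [0, 0, -1.5], "twist": 0}, {"translation": [0, 0, 0], "twist": 0}, {"translation": [0, 0, 0], "twist": 0}])

```text
time: 22.75
ee_pos: [0.4441, -0.1448, -0.0158]
eef_rot: [0.472, 0.526, -0.526, -0.472]
ft_force: [-0.6, 0.7, -0.7]
width: 0.0208
```

```bash
python3 d.py .4444 -.1444 -.0155 1.679
```

```text
t 22.75 pos [ 0.4441 -0.1448 -0.0158] yaw 1.679 tilt 0.0 j7 1.63 w 0.0208 f [-0.59  0.68 -0.72]
delta mm [0.3 0.4 0.3] twist -0.0
```

Request:
jog_arm(commands=[{"translation": [0, 0, 0], "twist": 0}, {"translation": [0, 0, 0], "twist": 0}, {"translation": [0, 0, 0], "twist": 0}, {"translation": [0, 0, 0], "twist": 0}, {"translation": [0, 0, 5], "twist": 0}, {"translation": [0, 0, 15], "twist": 0}, {"translation": [0, 0, 30], "twist": 0}, {"translation": [0, 0, 40], "twist": 0}, {"translation": [0, 0, 40], "twist": 0}, {"translation": [0, 0, 20], "twist": 0}, {"translation": [0, 0, 0], "twist": 0}], grip=0.48)

```text
time: 23.85
ee_pos: [0.4459, -0.1451, 0.1379]
eef_rot: [0.474, 0.527, -0.526, -0.47]
ft_force: [0.3, 0.3, 0.3]
width: 0.045
```

```bash
python3 d.py; python3 v.py side side15 200 140 380 270 4;  python3 v.py top top15 225 150 400 300 4
```

```text
t 23.85 pos [ 0.4459 -0.1451  0.1379] yaw 1.679 tilt 0.006 j7 1.83 w 0.045 f [0.29 0.29 0.28]
```

View pics/side15.png

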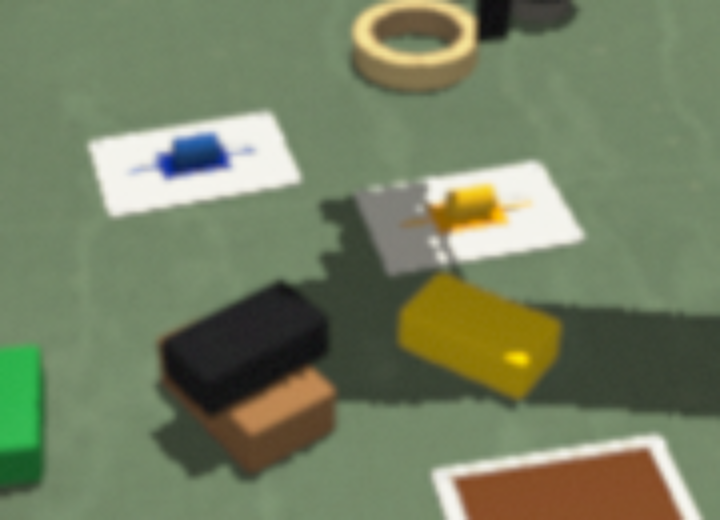

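View pics/top15.png

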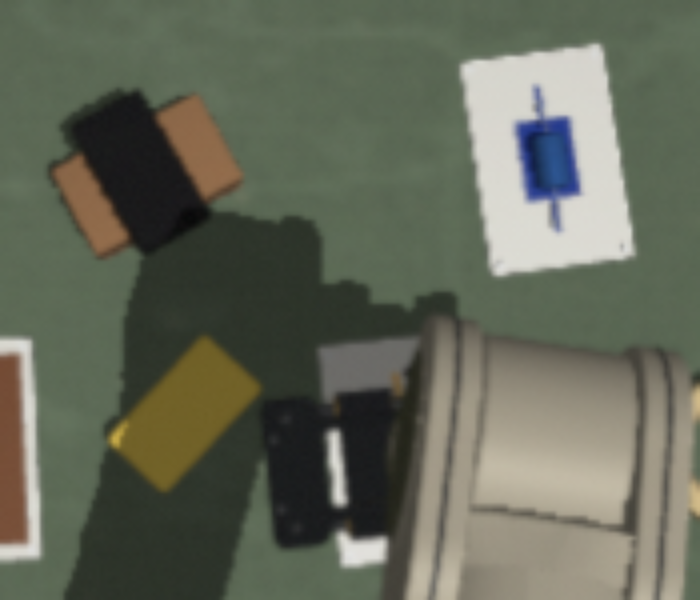

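Both capacitors are on their patches, and the adapter still lies on the block. Re-measuring the adapter and block in this view.

```bash
python3 - <<'E'
from h import *
c=pickle.load(open("top_now.pkl","rb"))
hsv=cv2.cvtColor(c["img"],cv2.COLOR_RGB2HSV).astype(int);H,S,V=[hsv[...,i] for i in range(3)]
q=np.zeros(H.shape,bool);q[168:216,232:288]=1
for t in(40,48): print(rect(c,cv2.morphologyEx((q&(V<t)).astype(np.uint8),cv2.MORPH_OPEN,np.ones((3,3)))>0,.066)[:3])
br=q&(H<17)&(S>80)
n,l,st,ce=cv2.connectedComponentsWithStats(br.astype(np.uint8));pts=np.argwhere(np.isin(l,[k for k in range(1,n) if st[k,4]>50]))[:,::-1]
r=cv2.minAreaRect((onplane(c,pts,.034)[:,:2]*1000).astype(np.float32));print("block",r)
s=pickle.load(open("side_now.pkl","rb"))
hsv=cv2.cvtColor(s["img"],cv2.COLOR_RGB2HSV).astype(int);H,S,V=[hsv[...,i] for i in range(3)]
for n,b,m in(("y",(300,180,335,200),(H>10)&(H<35)&(S>120)&(V>120)),):
    q=np.zeros(H.shape,bool);q[b[1]:b[3],b[0]:b[2]]=1
    print(n,rect(s,q&m,.0135)[:3])
# projected expected yellow body ends, side crop coordinates
p=np.array([.4444,-.1444,.0135]);d=np.array([np.cos(.109),np.sin(.109),0])
print((proj(s,[p-d*.017,p,p+d*.017])-[200,140])*4)
E
```

```text
(array([0.61091779, 0.02183794]), [np.float32(92.27659), np.float32(49.00365)], np.float32(0.53233117))
(array([0.61109216, 0.02202639]), [np.float32(95.11393), np.float32(50.202145)], np.float32(0.5498314))
block ((612.6320190429688, 18.240219116210938), (65.42481994628906, 103.71883392333984), 28.863597869873047)
y (array([ 0.44904974, -0.13499533]), [np.float32(51.284378), np.float32(44.235886)], np.float32(0.10852559))
[[489.22685937 194.41220057]
 [465.96522341 198.21590446]
 [442.56859936 202.04304402]]
```

Request:
jog_arm(commands=[{"translation": [20, 21, 0], "twist": 0.05}, {"translation": [20, 21, 0], "twist": 0.05}, {"translation": [20, 21, 0], "twist": 0.05}, {"translation": [20, 21, 0], "twist": 0.05}, {"translation": [20, 21, 0], "twist": 0.05}, {"translation": [20, 21, 0], "twist": 0.05}, {"translation": [20, 21, 0], "twist": 0.05}, {"translation": [25, 20, 0], "twist": 0.07}, {"translation": [0, 0, 0], "twist": 0}, {"translation": [0, 0, -30], "twist": 0}, {"translation": [0, 0, -20], "twist": 0}, {"translation": [0, 0, 0], "twist": 0}, {"translation": [0, 0, 0], "twist": 0}], grip=0.0, grip_force=25)

```text
time: 25.25
ee_pos: [0.6083, 0.0221, 0.0838]
eef_rot: [-0.352, -0.613, 0.613, 0.353]
ft_force: [0.2, 0.1, 0.6]
width: 0.0869
```

```bash
python3 d.py .6112 .0222 .022 2.10; python3 v.py side side16 200 150 320 260 5;python3 - <<'E'
from h import *
from bench import *
c=camera("top");cv2.imwrite("pics/top16.png",cv2.resize(c["img"][220:310,290:360,::-1],None,fx=6,fy=6,interpolation=cv2.INTER_NEAREST))
E
```

```text
t 25.25 pos [0.6083 0.0221 0.0838] yaw 2.099 tilt 0.001 j7 1.66 w 0.0869 f [0.18 0.06 0.55]
delta mm [  2.9   0.1 -61.8] twist 0.001
```

View pics/side16.png

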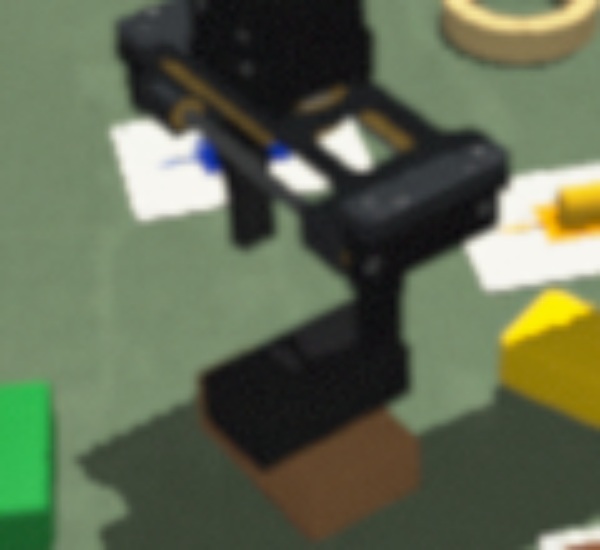

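View pics/top16.png

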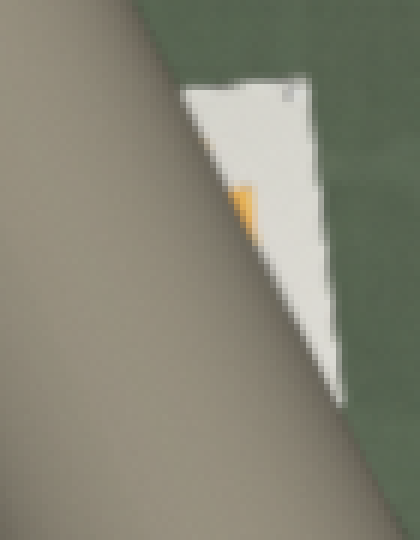

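The side view puts the yellow body within about 3 mm of its mat centre, and the fingers straddle the adapter. Correcting x and lowering.

Request:
jog_arm(commands=[{"translation": [2.9, 0, -10], "twist": 0}, {"translation": [0, 0, -15], "twist": 0}, {"translation": [0, 0, 0], "twist": 0}])

```text
time: 25.65
ee_pos: [0.6105, 0.0218, 0.0564]
eef_rot: [-0.351, -0.613, 0.614, 0.353]
ft_force: [0.9, -0.1, 0.0]
width: 0.0873
```

Request:
jog_arm(commands=[{"translation": [0, 0, -10], "twist": 0}, {"translation": [0, 0, -10], "twist": 0}, {"translation": [0, 0, -10], "twist": 0}, {"translation": [0, 0, -5], "twist": 0}, {"translation": [0, 0, 0], "twist": 0}])

```text
time: 26.15
ee_pos: [0.6113, 0.0222, 0.023]
eef_rot: [-0.352, -0.613, 0.613, 0.353]
ft_force: [-0.2, 0.1, 0.5]
width: 0.0867
```

```bash
python3 d.py .6112 .0222 .022 2.10; python3 v.py side side17 200 150 320 260 5
```

```text
t 26.15 pos [0.6113 0.0222 0.023 ] yaw 2.099 tilt 0.002 j7 1.62 w 0.0867 f [-0.22  0.09  0.45]
delta mm [-0.1  0.  -1. ] twist 0.001
```

View pics/side17.png

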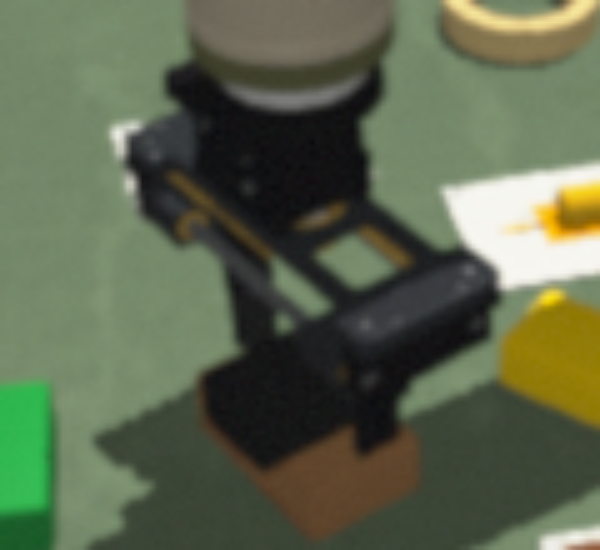

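The fingers stand on either side of the adapter, just above the block top. Closing.

Request:
jog_arm(commands=[{"translation": [0, 0, 0], "twist": 0}, {"translation": [0, 0, 0], "twist": 0}, {"translation": [0, 0, 0], "twist": 0}, {"translation": [0, 0, 0], "twist": 0}, {"translation": [0, 0, 0], "twist": 0}, {"translation": [0, 0, 0], "twist": 0}], grip=1.0)

```text
time: 26.8
ee_pos: [0.6119, 0.0221, 0.024]
eef_rot: [-0.352, -0.613, 0.613, 0.352]
ft_force: [0.2, -0.0, 0.7]
width: 0.0497
```

```bash
python3 d.py .6128 .261 .0 1.384
```

```text
t 26.8 pos [0.6119 0.0221 0.024 ] yaw 2.099 tilt 0.0 j7 1.62 w 0.0497 f [ 0.19 -0.02  0.7 ]
delta mm [  0.9 238.9 -24. ] twist -0.715
```

Request:
jog_arm(commands=[{"translation": [0, 0, 10], "twist": 0}, {"translation": [0, 0, 30], "twist": 0}, {"translation": [0, 0, 40], "twist": 0}, {"translation": [0, 24, 0], "twist": -0.072}, {"translation": [0, 24, 0], "twist": -0.072}, {"translation": [0, 24, 0], "twist": -0.072}, {"translation": [0, 24, 0], "twist": -0.072}, {"translation": [0, 24, 0], "twist": -0.072}, {"translation": [0, 24, 0], "twist": -0.072}, {"translation": [0, 24, 0], "twist": -0.072}, {"translation": [0, 24, 0], "twist": -0.072}, {"translation": [0, 24, 0], "twist": -0.072}, {"translation": [1, 23, 0], "twist": -0.067}, {"translation": [0, 0, 0], "twist": 0}, {"translation": [0, 0, 0], "twist": 0}])

```text
time: 28.3
ee_pos: [0.6125, 0.2617, 0.1042]
eef_rot: [-0.544, -0.452, 0.452, 0.544]
ft_force: [-0.0, -0.5, -1.2]
width: 0.0498
```

```bash
python3 d.py .6128 .261 -.0065 1.384; python3 v.py side side18 130 180 330 380 3
```

```text
t 28.3 pos [0.6125 0.2617 0.1042] yaw 1.386 tilt 0.0 j7 0.63 w 0.0498 f [-0.04 -0.5  -1.18]
delta mm [   0.3   -0.7 -110.7] twist -0.002
```

View pics/side18.png

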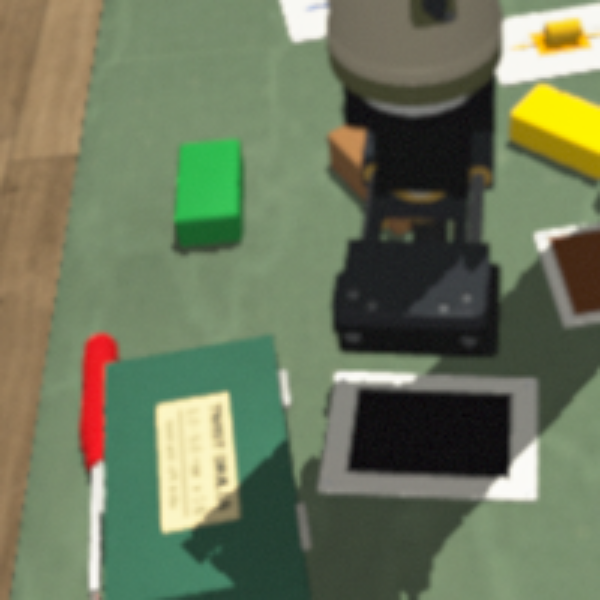

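Request:
jog_arm(commands=[{"translation": [0, 0, -40], "twist": 0}, {"translation": [0, 0, -30], "twist": 0}, {"translation": [0, 0, -20], "twist": 0}, {"translation": [0, -0.7, -10], "twist": 0}, {"translation": [0, 0, -5], "twist": 0}, {"translation": [0, 0, -3], "twist": 0}, {"translation": [0, 0, 0], "twist": 0}, {"translation": [0, 0, 0], "twist": 0}])

```text
time: 29.15
ee_pos: [0.6134, 0.2608, -0.003]
eef_rot: [0.545, 0.452, -0.451, -0.544]
ft_force: [-0.5, -0.3, -2.4]
width: 0.0497
```

```bash
python3 d.py .6128 .261 -.0065 1.384; python3 v.py side side19 190 240 330 370 5
```

```text
t 29.15 pos [ 0.6134  0.2608 -0.003 ] yaw 1.384 tilt 0.001 j7 0.58 w 0.0497 f [-0.49 -0.29 -2.35]
delta mm [-0.6  0.2 -3.5] twist 0.0
```

View pics/side19.png

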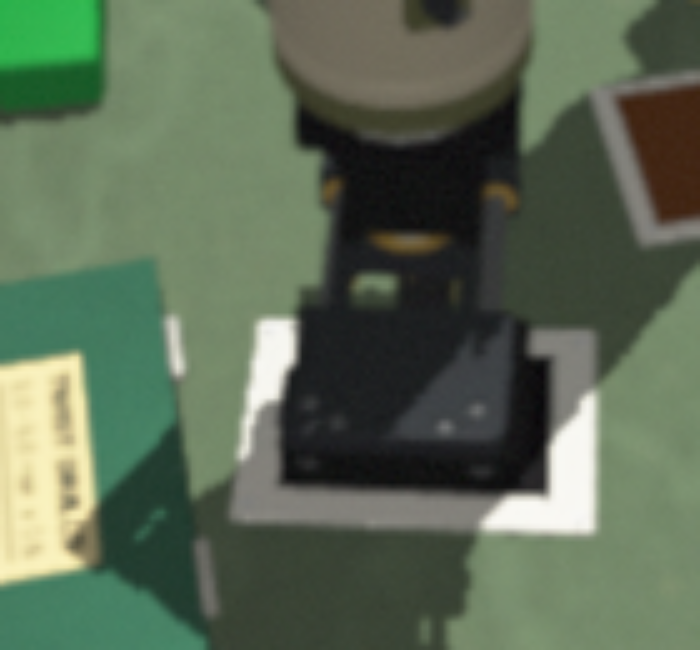

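Request:
jog_arm(commands=[{"translation": [-0.5, 0, -2], "twist": 0}, {"translation": [0, 0, -1.5], "twist": 0}, {"translation": [0, 0, 0], "twist": 0}])

```text
time: 29.5
ee_pos: [0.6125, 0.2606, -0.0073]
eef_rot: [0.544, 0.451, -0.451, -0.544]
ft_force: [-0.6, -0.7, 0.1]
width: 0.0498
```

Request:
jog_arm(commands=[{"translation": [0, 0, 0], "twist": 0}, {"translation": [0, 0, 0], "twist": 0}, {"translation": [0, 0, 0], "twist": 0}, {"translation": [0, 0, 0], "twist": 0}, {"translation": [0, 0, 0], "twist": 0}, {"translation": [0, 0, 10], "twist": 0}, {"translation": [0, 0, 30], "twist": 0}, {"translation": [0, 0, 40], "twist": 0}, {"translation": [0, 0, 40], "twist": 0}, {"translation": [0, 0, 10], "twist": 0}, {"translation": [0, 0, 0], "twist": 0}, {"translation": [0, 0, 0], "twist": 0}], grip=0.0)

```text
time: 30.7
ee_pos: [0.612, 0.2601, 0.1216]
eef_rot: [-0.544, -0.451, 0.452, 0.544]
ft_force: [-1.3, -0.6, -0.3]
width: 0.0872
```

```bash
python3 d.py;python3 v.py side side20 190 220 390 370 4;  python3 v.py top top20 130 150 400 300 3
```

```text
t 30.7 pos [0.612  0.2601 0.1216] yaw 1.384 tilt 0.001 j7 0.64 w 0.0872 f [-1.3  -0.56 -0.26]
```

View pics/side20.png

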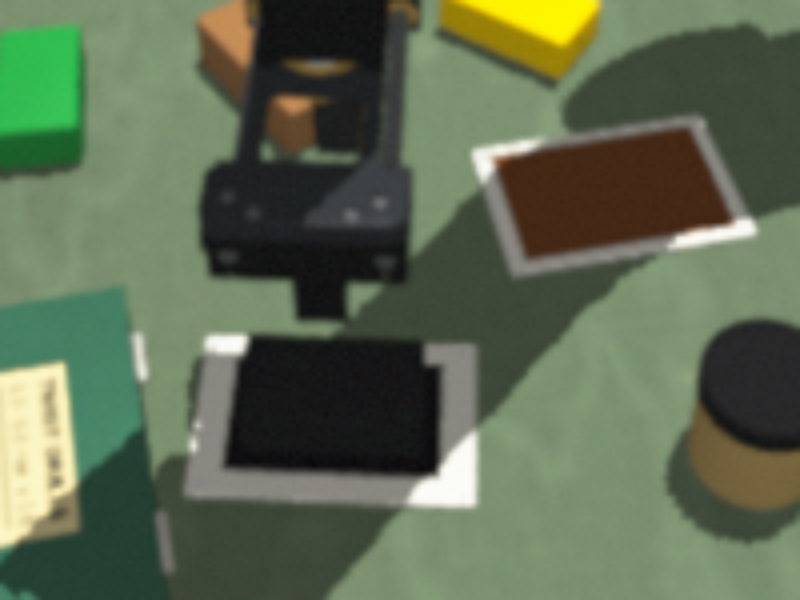

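View pics/top20.png

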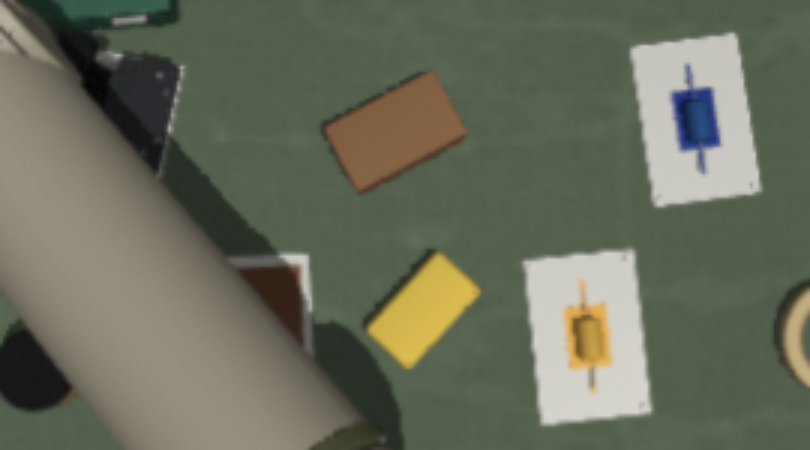

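The adapter is on its mat, both capacitors are on theirs, and the block is now fully visible. Measuring the block.

```bash
python3 - <<'E'
from h import *
c=pickle.load(open("top_now.pkl","rb"))
hsv=cv2.cvtColor(c["img"],cv2.COLOR_RGB2HSV).astype(int);H,S,V=[hsv[...,i] for i in range(3)]
def w(m,b): q=np.zeros(H.shape,bool);q[b[1]:b[3],b[0]:b[2]]=1;return q&m
print("block",rect(c,w((H<17)&(S>80),(225,160,300,225)),.034)[:3])
E
python3 d.py .614 .019 -.01 .52
```

```text
block (array([0.61270959, 0.01808585]), [np.float32(104.07838), np.float32(65.74069)], np.float32(2.0743027))
t 30.8 pos [0.6116 0.26   0.1207] yaw 1.384 tilt 0.003 j7 0.64 w 0.0869 f [-0.26  0.02  0.03]
delta mm [   2.4 -241.  -130.7] twist -0.864
```

Request:
jog_arm(commands=[{"translation": [0, -24, 0], "twist": -0.088}, {"translation": [0, -24, 0], "twist": -0.088}, {"translation": [0, -24, 0], "twist": -0.088}, {"translation": [0, -24, 0], "twist": -0.088}, {"translation": [0, -24, 0], "twist": -0.088}, {"translation": [0, -24, 0], "twist": -0.088}, {"translation": [0, -24, 0], "twist": -0.088}, {"translation": [0, -24, 0], "twist": -0.088}, {"translation": [0, -24, 0], "twist": -0.088}, {"translation": [2, -25, 0], "twist": -0.088}, {"translation": [0, 0, 0], "twist": 0}, {"translation": [0, 0, -40], "twist": 0}, {"translation": [0, 0, -20], "twist": 0}, {"translation": [0, 0, 0], "twist": 0}, {"translation": [0, 0, 0], "twist": 0}])

```text
time: 32.3
ee_pos: [0.6141, 0.0202, 0.0623]
eef_rot: [-0.684, -0.176, 0.177, 0.685]
ft_force: [0.2, 0.4, 1.1]
width: 0.0871
```

```bash
python3 d.py .6135 .0185 -.012 .504;python3 v.py side side21 190 150 330 270 5
```

```text
t 32.3 pos [0.6141 0.0202 0.0623] yaw 0.505 tilt 0.001 j7 0.18 w 0.0871 f [0.19 0.45 1.06]
delta mm [ -0.6  -1.7 -74.3] twist -0.001
```

View pics/side21.png

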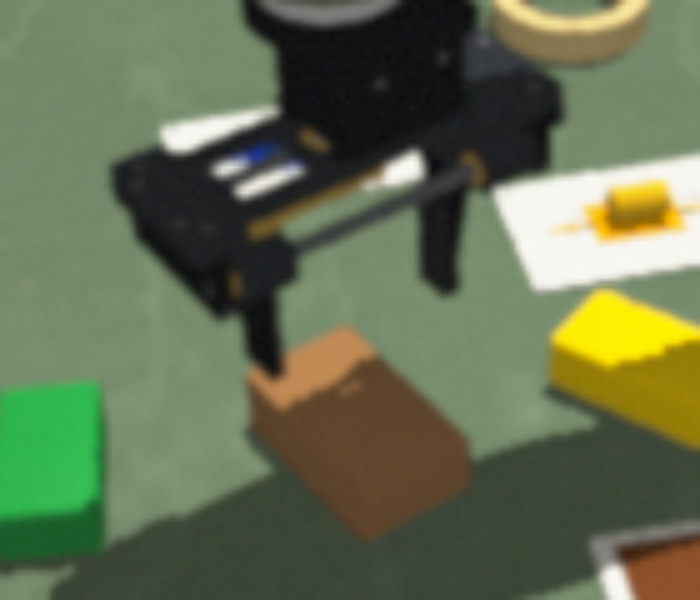

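Request:
jog_arm(commands=[{"translation": [-0.6, -1.7, -20], "twist": 0}, {"translation": [0, 0, -15], "twist": 0}, {"translation": [0, 0, 0], "twist": 0}, {"translation": [0, 0, 0], "twist": 0}])

```text
time: 32.75
ee_pos: [0.6139, 0.0181, 0.0279]
eef_rot: [-0.685, -0.176, 0.176, 0.685]
ft_force: [-0.1, 0.7, 0.9]
width: 0.0869
```

```bash
python3 d.py .6135 .0185 -.012 .504;python3 v.py side side22 190 150 330 270 5
```

```text
t 32.75 pos [0.6139 0.0181 0.0279] yaw 0.504 tilt 0.0 j7 0.17 w 0.0869 f [-0.14  0.69  0.9 ]
delta mm [ -0.4   0.4 -39.9] twist -0.0
```

View pics/side22.png

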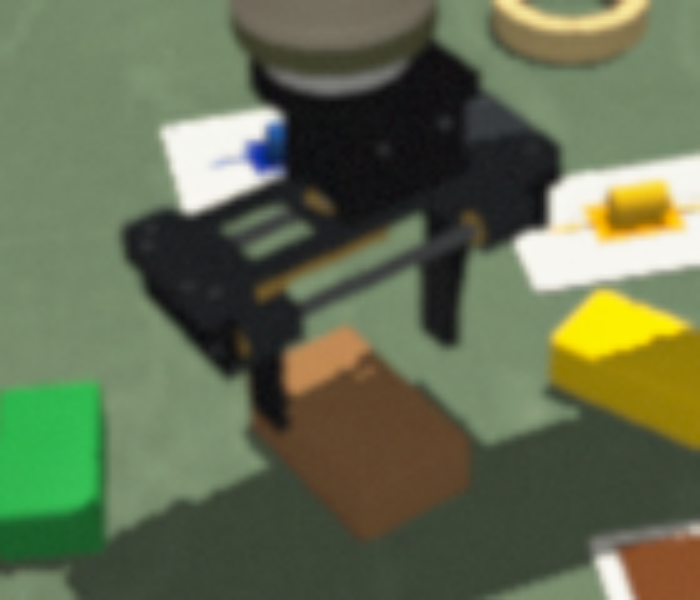

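Request:
jog_arm(commands=[{"translation": [0, 0, -10], "twist": 0}, {"translation": [0, 0, -5], "twist": 0}, {"translation": [0, 0, -5], "twist": 0}, {"translation": [0, 0, 0], "twist": 0}])

```text
time: 33.2
ee_pos: [0.6131, 0.0178, 0.0065]
eef_rot: [-0.685, -0.176, 0.177, 0.685]
ft_force: [-1.0, 0.3, 0.1]
width: 0.087
```

Request:
jog_arm(commands=[{"translation": [0, 0, -8], "twist": 0}, {"translation": [0, 0, -8], "twist": 0}, {"translation": [0, 0, -4], "twist": 0}, {"translation": [0, 0, 0], "twist": 0}])

```text
time: 33.6
ee_pos: [0.6132, 0.0178, -0.0135]
eef_rot: [-0.685, -0.176, 0.177, 0.685]
ft_force: [-0.5, -0.5, 0.5]
width: 0.087
```

Request:
jog_arm(commands=[{"translation": [0, 0, 0], "twist": 0}, {"translation": [0, 0, 0], "twist": 0}, {"translation": [0, 0, 0], "twist": 0}, {"translation": [0, 0, 0], "twist": 0}, {"translation": [0, 0, 0], "twist": 0}], grip=1.0)

```text
time: 34.1
ee_pos: [0.614, 0.0179, -0.0122]
eef_rot: [0.685, 0.177, -0.176, -0.685]
ft_force: [0.5, 0.0, 1.7]
width: 0.0632
```

```bash
python3 d.py .4408 .135 -.009 1.629;python3 v.py side side23 190 150 330 270 5
```

```text
t 34.1 pos [ 0.614   0.0179 -0.0122] yaw 0.504 tilt 0.001 j7 0.15 w 0.0632 f [0.53 0.04 1.73]
delta mm [-173.2  117.1    3.2] twist 1.125
```

View pics/side23.png

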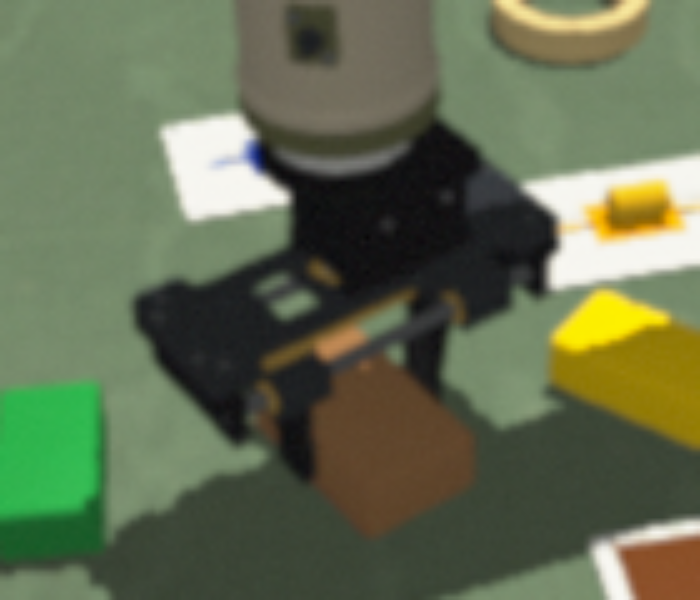

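The block is held at 63.2 mm. Lifting and carrying it.

Request:
jog_arm(commands=[{"translation": [0, 0, 10], "twist": 0}, {"translation": [0, 0, 30], "twist": 0}, {"translation": [0, 0, 40], "twist": 0}, {"translation": [0, 0, 10], "twist": 0}, {"translation": [-17, 12, 0], "twist": 0.112}, {"translation": [-17, 12, 0], "twist": 0.112}, {"translation": [-17, 12, 0], "twist": 0.112}, {"translation": [-17, 12, 0], "twist": 0.112}, {"translation": [-17, 12, 0], "twist": 0.112}, {"translation": [-17, 12, 0], "twist": 0.112}, {"translation": [-17, 12, 0], "twist": 0.112}, {"translation": [-17, 12, 0], "twist": 0.112}, {"translation": [-17, 12, 0], "twist": 0.112}, {"translation": [-20, 9, 0], "twist": 0.117}, {"translation": [0, 0, 0], "twist": 0}, {"translation": [0, 0, 0], "twist": 0}])

```text
time: 35.75
ee_pos: [0.4409, 0.1344, 0.0777]
eef_rot: [-0.486, -0.514, 0.514, 0.485]
ft_force: [0.8, 0.1, -0.9]
width: 0.0632
```

```bash
python3 d.py .4408 .135 -.009 1.629;python3 v.py side side24 250 170 400 320 4
```

```text
t 35.75 pos [0.4409 0.1344 0.0777] yaw 1.628 tilt 0.001 j7 1.09 w 0.0632 f [ 0.78  0.07 -0.92]
delta mm [ -0.1   0.6 -86.7] twist 0.001
```

View pics/side24.png

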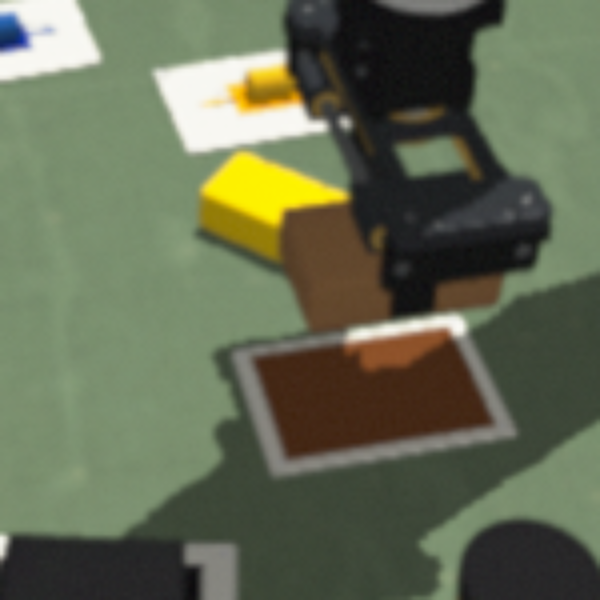

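Request:
jog_arm(commands=[{"translation": [0, 0.6, -30], "twist": 0}, {"translation": [0, 0, -25], "twist": 0}, {"translation": [0, 0, -15], "twist": 0}, {"translation": [0, 0, -8], "twist": 0}, {"translation": [0, 0, -4], "twist": 0}, {"translation": [0, 0, -2], "twist": 0}, {"translation": [0, 0, 0], "twist": 0}, {"translation": [0, 0, 0], "twist": 0}])

```text
time: 36.6
ee_pos: [0.4413, 0.1355, -0.006]
eef_rot: [0.486, 0.515, -0.514, -0.485]
ft_force: [-0.2, 0.3, -1.4]
width: 0.0632
```

```bash
python3 d.py .4408 .135 -.009 1.629
```

```text
t 36.6 pos [ 0.4413  0.1355 -0.006 ] yaw 1.629 tilt 0.001 j7 0.95 w 0.0632 f [-0.23  0.33 -1.4 ]
delta mm [-0.5 -0.5 -3. ] twist 0.0
```

Request:
jog_arm(commands=[{"translation": [0, 0, -2], "twist": 0}, {"translation": [0, 0, -1], "twist": 0}, {"translation": [0, 0, 0], "twist": 0}])

```text
time: 36.9
ee_pos: [0.441, 0.1354, -0.0093]
eef_rot: [0.485, 0.514, -0.514, -0.485]
ft_force: [-0.2, -1.5, 3.2]
width: 0.0628
```

Request:
jog_arm(commands=[{"translation": [0, 0, 0], "twist": 0}, {"translation": [0, 0, 0], "twist": 0}, {"translation": [0, 0, 0], "twist": 0}, {"translation": [0, 0, 0], "twist": 0}, {"translation": [0, 0, 0], "twist": 0}, {"translation": [0, 0, 10], "twist": 0}, {"translation": [0, 0, 30], "twist": 0}, {"translation": [0, 0, 40], "twist": 0}, {"translation": [0, 0, 40], "twist": 0}, {"translation": [0, 0, 20], "twist": 0}, {"translation": [20, -40, 0], "twist": 0}, {"translation": [20, -40, 0], "twist": 0}, {"translation": [20, -40, 0], "twist": 0}, {"translation": [20, -40, 0], "twist": 0}, {"translation": [10, -40, 0], "twist": 0}, {"translation": [0, -40, 0], "twist": 0}, {"translation": [0, -40, 0], "twist": 0}, {"translation": [0, -40, 0], "twist": 0}, {"translation": [0, 0, 0], "twist": 0}, {"translation": [0, 0, 0], "twist": 0}], grip=0.0)

```text
time: 38.9
ee_pos: [0.5306, -0.1851, 0.1309]
eef_rot: [0.486, 0.514, -0.514, -0.486]
ft_force: [-0.7, 0.9, 0.6]
width: 0.0871
```

```bash
python3 d.py;python3 v.py side side25 180 150 400 370 3;  python3 v.py top top25 120 130 400 310 3; python3 - <<'E'
from h import *
c=pickle.load(open("top_now.pkl","rb"));hsv=cv2.cvtColor(c["img"],cv2.COLOR_RGB2HSV).astype(int);H,S,V=[hsv[...,i] for i in range(3)]
def w(m,b): q=np.zeros(H.shape,bool);q[b[1]:b[3],b[0]:b[2]]=1;return q&m
print("block+patch",rect(c,w((H<17)&(S>80),(195,232,238,297)),.037)[:3])
print("wax",rect(c,w(V<50,(120,250,165,295)),.064)[:3])
print("tape",rect(c,w((H<35)&(S>60)&(V>120),(385,238,435,290)),.0125)[:3])
E
```

```text
t 38.9 pos [ 0.5306 -0.1851  0.1309] yaw 1.627 tilt 0.001 j7 1.7 w 0.0871 f [-0.68  0.94  0.61]
block+patch (array([0.44105545, 0.13067599]), [np.float32(114.608185), np.float32(73.66274)], np.float32(0.060270578))
wax (array([0.41431723, 0.30858005]), [np.float32(65.4681), np.float32(64.76964)], np.float32(0.021782776))
tape (array([ 0.43696982, -0.39776175]), [np.float32(82.81092), np.float32(26.377632)], np.float32(2.9660032))
```

View pics/side25.png

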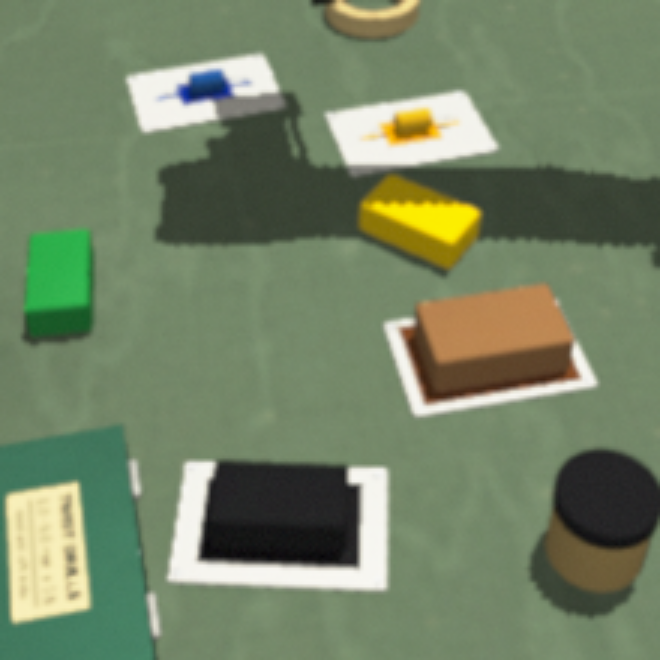

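View pics/top25.png

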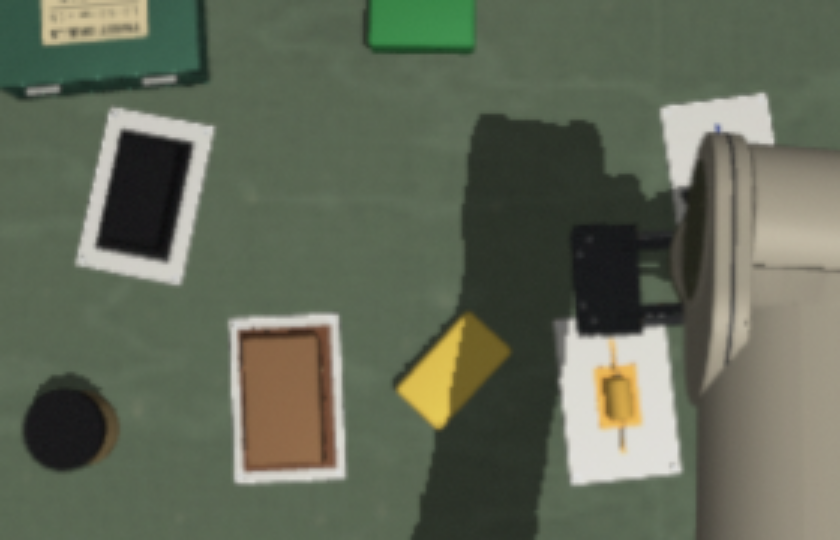

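```bash
python3 - <<'E'
from h import *
c=pickle.load(open("top_now.pkl","rb"));o=[120,130]
f=lambda pts,z: onplane(c,np.array(pts)/3+o-.3,z).mean(0)[:2].round(4)
print("block",f([(242,336),(318,331),(324,466),(247,471)],.037),"mat .4407 .1347")
print("adapter",f([(127,130),(190,142),(164,259),(97,245)],.035),"mat .6127 .2607")
print("yellow",f([(603,378),(634,378),(608,418),(636,418)],.0135),"mat .4443 -.1443")
for z in(0.003,):
  print("adp dark")
hsv=cv2.cvtColor(c["img"],cv2.COLOR_RGB2HSV).astype(int);V=hsv[...,2]
im=cv2.resize(c["img"][165:230,140:200,::-1],None,fx=9,fy=9,interpolation=cv2.INTER_NEAREST);cv2.imwrite("pics/adp.png",cv2.convertScaleAbs(im,alpha=3))
im=cv2.resize(c["img"][230:300,190:245,::-1],None,fx=8,fy=8,interpolation=cv2.INTER_NEAREST);cv2.imwrite("pics/blk.png",im)
E
```

```text
block [0.4386 0.1337] mat .4407 .1347
adapter [0.6098 0.2538] mat .6127 .2607
yellow [ 0.4428 -0.1459] mat .4443 -.1443
adp dark
```

View pics/adp.png

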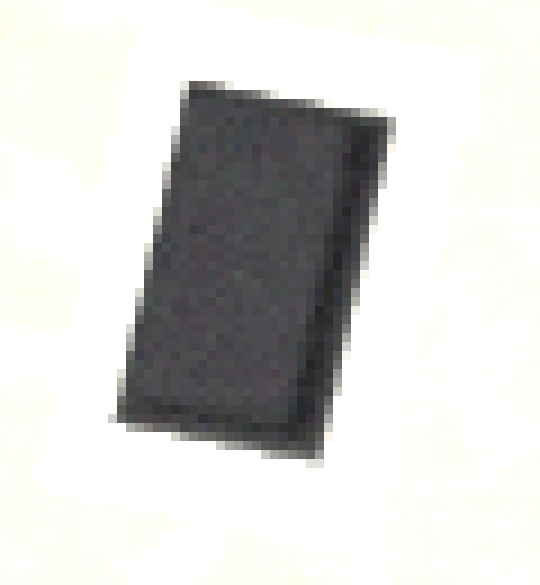

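```bash
python3 - <<'E'
from h import *
c=pickle.load(open("top_now.pkl","rb"))
a=-.187;u=np.array([np.cos(a),np.sin(a),0]);v=np.array([-u[1],u[0],0]);p=np.array([.6127,.2607,.035])
print(((proj(c,[p+u*.045+v*.025,p+u*.045-v*.025,p-u*.045-v*.025,p-u*.045+v*.025])-[140,165]+.5)*9).round())
E
```

```text
[[180.  85.]
 [352. 118.]
 [283. 432.]
 [111. 398.]]
```

The observed adapter top face matches the predicted outline to within about a pixel (2–3 mm). Block and yellow read within 3 mm, and blue was centred. The tin and tape are in place and the arm is clear, so I'm handing in.

```bash
python3 -c "
from bench import *
print(close_job())"
```

```text
the job is handed in; nothing more can be done
None
```

I took the pile apart in the required order (blue capacitor, yellow capacitor, adapter, sanding block). Each part is lying lengthwise on its own mat, and I handed the job in at about 39 s. The hand-in reports no verdict.

**What went wrong on the way:** my first grasp closed on nothing. The real fingertips sit about 22 mm above the reported TCP. I confirmed this with a touch on the bare bench (about 26 N at most) and corrected every height after that. The capacitor was not disturbed.

**Last checks:**

| Item | Result |
|---|---|
| Sanding block | about 2–3 mm from its mat centre |
| Yellow capacitor | about 2–3 mm from its mat centre |
| Adapter | top face matches the expected outline to about one pixel (2–3 mm) |
| Blue capacitor | centred and aligned by eye in the top view |
| Wax tin | same position as at the start |

**Checks that failed or disagreed:**
- **Masking tape:** the arm partly hid it in the last top view, so that measurement is not valid. I only confirmed by eye that nothing came near it.
- **Adapter and block colour masks:** a first corner reading put the adapter about 7 mm off, and one for the block about 4 mm off. Both took in the patch of the same colour underneath. The figures in the table come from the top faces alone.

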